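Pack the returned car parts into their fitted case

ROBOT

A 7-joint arm with a two-finger parallel gripper is mounted at the origin on the work surface. World frame = base frame: x ahead of the robot, y to its left, z up, the work surface at z = 0. Lengths are in mm, angles in rad, forces in N, time in s.
With the tool pointing down it reaches from about 425 to 950 mm from the base axis. Payload 4.7 kg.
Tool frame: the origin (TCP) lies at the very end of the fingers, on their centre line; the grasp point (between the pads) lies 19 mm behind it; z points along the fingers, y is the line along which they close (so a half turn about z gives the same grasp; the last joint's range is limited). The gripper opens to 87 mm and grips with 3 to 60 N. Pads are 19 mm wide; open, the fingers measure 117 mm over their backs; the gripper's body (75 mm by 190 mm) begins 51 mm behind the grasp point.
Start: joints at [-1.275, 0.469, -0.049, 1.532, 0.024, 1.141, -0.082], TCP at [215.365, 639.74, 222.573] pointing down, gripper open.
Joint ranges: [-2.59, 2.59], [-0.33, 1.99], [-1.39, 1.29], [0.1, 2.45], [-1.04, 4.18], [0.21, 1.99], [-2.66, 2.66]. Speed limits (rad/s): [2.57, 2.57, 3.14, 3.14, 3.14, 3.14, 3.14].

INTERFACE

Orientations are given as a 3x3 rotation matrix whose columns are the frame's x, y, z axes.
In Python, from cell import status, viewer, manip gives the robot as it stands.
- The arm moves only by the tool send_rows, never from a script. Its argument "motion" is a list of rows, each a list of 3 entries, a list of its own where there are three numbers: the closure, from 0 (fully open) to 1 (shut), then the shift along the tool's x, y, z in mm, then the turn about the tool's z in rad. In form: [[claw, [tx, ty, tz], roll], ...]. A call has 1 to 5 rows; each row is the pose to reach, as a shift and turn from the pose commanded when the call began, along the tool's axes at that moment; what a row does not reach only later rows make up. A row lasts 1/10 s, in which the tool goes at most 50 mm and 8.59 degrees, less where a joint would pass 70% of its speed; a pose out of reach is approached as far as the arm can. A call with a gripper value outside its range is refused whole. The fingers move at their own pace and stop on an object; "squeeze" is the grip in N (left out, the last holds). Time passes only in rows, so rows that repeat a pose let the fingers close. It gives the time, the measured TCP pose, the force, the opening and the grip force at its end, in the units of the state.
- status.get_obs(): the state, without advancing time (a new reading comes with each control period).
- viewer.camera(name): name is "scene" or "top"; returns a dict with "pixels" (400x640x3 uint8, blue, green, red), "fx", "fy", "cx", "cy" (pixels), "D" ([k1, k2, p1, p2, k3] as OpenCV has them; the pictures are not rectified), "R" (3x3) and "t" (3): a world point X has camera coordinates R X + t. Camera axes: x right, y down, z forward; pixel columns grow to the right and rows downward; lengths in mm; the calibration is good to about 2 mm. A picture is of the moment at which its call begins. There is no depth.
- manip.close_job(): hands the job in; it is judged then, once.
The state is a dict: "t": time; "joint_pos": joint angles; "joint_vel": joint speeds; "joint_efforts": joint torques, N m; "tool_pos": TCP position; "eef_rot": TCP orientation; "force": force on the tool from outside, world axes, zero at the start; "torque": the same for the moment, N m; "grip_width": finger opening in mm; "finger_force": force on a finger pad.
Only numpy, scipy, OpenCV 4.12 (cv2) and the standard library are available. Lean on these libraries where they do the work, as an engineer would, in place of code of your own. Each camera call takes 0.05 s, during which the arm holds its last target. There are 200 camera calls.

TASK

On the stock-room bench, pack the four loose car parts (the two bearings, the relay and the brake pad) into the open fitted case: set each one down squarely on the insert shaped for it, bearings flat over their pins, the relay upright between its cheeks, the brake pad flat on its rectangle, with the long sides of relay and pad along those of their outlines. When all four sit fully home and nothing stands above the rim, close the lid completely.

Things in the scene. Friction and masses are not known exactly. Their poses are not given: they have to be found in the camera images.
- big_bearing_center (a point): Large steel bearing, a plain ring 58 mm outside, 30 mm bore, 32 mm high, lying flat on the bench. The point is its centre (in the empty bore), half-way up, 16 mm above its underside; z along its axis. 0.27 to 0.5 kg.
- small_bearing_center (a point): Small steel bearing, a plain ring 38 mm outside, 20 mm bore, 18 mm high, lying flat on the bench. The point is its centre (in the empty bore), half-way up, 9 mm above its underside; z along its axis.
- relay_center (a point): Relay: an upright black plastic block with grey foot and a white label on top, 26 mm along its x, 40 mm along its y, 38 mm high. The point is its centre, half-way up, 19 mm above its underside; z up.
- brake_pad_center (a point): Brake pad: a flat dark steel plate with two rough grey friction blocks on top, 36 mm along its x, 70 mm along its y, 16 mm high in all. The point is its centre, half-way up, 8 mm above its underside; z up.
- nest_big_seat (a point): Fixed grey insert in the case, 120 mm (x) by 76 mm (y), 10 mm thick; point: middle of its flat top (the seat), 15 mm above the bench; x to the hinge side, y along the row, z up. This one is for the large bearing: a black disc outline 58 mm across with a white pin 16 mm in diameter and 8 mm high in its middle, which the bore goes over.
- nest_small_seat (a point): Fixed grey insert in the case, 120 mm (x) by 76 mm (y), 10 mm thick; point: middle of its flat top (the seat), 15 mm above the bench; x to the hinge side, y along the row, z up. This one is for the small bearing: a black disc outline 38 mm across with a thin white pin 6 mm in diameter and 6 mm high in its middle, which the bore goes over.
- nest_relay_seat (a point): Fixed grey insert in the case, 120 mm (x) by 76 mm (y), 10 mm thick; point: middle of its flat top (the seat), 15 mm above the bench; x to the hinge side, y along the row, z up. This one is for the relay: a black outline 26 mm (x) by 40 mm (y) between two white cheeks, 8 mm high and 54 mm apart (7 mm gap at each end of the relay), at its +y and -y ends; front and back (x) are open for fingers.
- nest_pad_seat (a point): Fixed grey insert in the case, 120 mm (x) by 76 mm (y), 10 mm thick; point: middle of its flat top (the seat), 15 mm above the bench; x to the hinge side, y along the row, z up. This one is for the brake pad: a flat black rectangle 36 mm (x) by 70 mm (y), nothing standing up.
- lid (a joint): Angle of the clear, black-framed lid: 0 closed on the rim, growing as it opens, 1.7 to 1.85 at the start. Hinge along the far long edge of the case, axis 61 mm above the bench and 80 mm to +x of the line through the four seats. Stiff (0.3 N m): it stays where left; push it right down with 2 to 5 N. Lid 160 mm hinge to free edge, 326 mm wide, 6 mm thick; its top is 64 mm above the bench when closed.
- lid_handle (a point): Middle of the lid's black handle bar, 10 mm in diameter, 88 mm long, parallel to the hinge, 22 mm beyond the free edge in the lid's plane, 182 mm from the hinge axis; y along the bar, axes turn with the lid. The black case is fixed to the bench: 160 by 326 mm outside, 150 mm front to back inside, rim 58 mm above the bench, four inserts side by side, 78 mm apart, in any order.
Things that resemble listed ones, but are neither listed nor needed, are in the scene too. There is more than one size of the part that bears brake_pad_center; the job needs the smallest.

How it is judged (in metres and radians):
On the way:
1. all four parts sit fully home on their own inserts while the lid is still open (horizontal distance between big_bearing_center and nest_big_seat below 0.012 m and z of big_bearing_center in the frame of nest_big_seat between 0.012 and 0.02 m and angle between the z axis of big_bearing_center and the z axis of nest_big_seat, either way round below 0.12 rad and horizontal distance between small_bearing_center and nest_small_seat below 0.012 m and z of small_bearing_center in the frame of nest_small_seat between 0.005 and 0.013 m and angle between the z axis of small_bearing_center and the z axis of nest_small_seat, either way round below 0.12 rad and horizontal distance between relay_center and nest_relay_seat below 0.012 m and z of relay_center in the frame of nest_relay_seat between 0.015 and 0.023 m and angle between the z axis of relay_center and the z axis of nest_relay_seat, either way round below 0.12 rad and angle between the y axis of relay_center and the y axis of nest_relay_seat, either way round below 0.26 rad and horizontal distance between brake_pad_center and nest_pad_seat below 0.012 m and z of brake_pad_center in the frame of nest_pad_seat between 0.004 and 0.012 m and angle between the z axis of brake_pad_center and the z axis of nest_pad_seat, either way round below 0.12 rad and angle between the y axis of brake_pad_center and the y axis of nest_pad_seat, either way round below 0.26 rad and value of joint lid above 1 rad), for 0.2 s.
At the end, for the whole second after the job is handed in: Each part rests on its own insert: centre within 12 mm of the seat sideways, underside within 4 mm of its height, upright or flat within 0.12 rad, relay and pad turned within 0.26 rad of their outlines (either way round); all at rest; lid below 0.05 rad (horizontal distance between big_bearing_center and nest_big_seat below 0.012 m and z of big_bearing_center in the frame of nest_big_seat between 0.012 and 0.02 m and angle between the z axis of big_bearing_center and the z axis of nest_big_seat, either way round below 0.12 rad and horizontal distance between small_bearing_center and nest_small_seat below 0.012 m and z of small_bearing_center in the frame of nest_small_seat between 0.005 and 0.013 m and angle between the z axis of small_bearing_center and the z axis of nest_small_seat, either way round below 0.12 rad and horizontal distance between relay_center and nest_relay_seat below 0.012 m and z of relay_center in the frame of nest_relay_seat between 0.015 and 0.023 m and angle between the z axis of relay_center and the z axis of nest_relay_seat, either way round below 0.12 rad and angle between the y axis of relay_center and the y axis of nest_relay_seat, either way round below 0.26 rad and horizontal distance between brake_pad_center and nest_pad_seat below 0.012 m and z of brake_pad_center in the frame of nest_pad_seat between 0.004 and 0.012 m and angle between the z axis of brake_pad_center and the z axis of nest_pad_seat, either way round below 0.12 rad and angle between the y axis of brake_pad_center and the y axis of nest_pad_seat, either way round below 0.26 rad and linear speed of each of big_bearing, small_bearing, relay, brake_pad below 0.02 m/s and value of joint lid below 0.05 rad); the robot touches nothing.
It also fails if it takes over 136 s, if anything falls off the work surface, if the arm or the gripper's body presses on something with over 40 N, if the wrist force passes 120 N, or if a joint passes its speed limit or range.

## Working session

There is one attempt and no reset: what is moved stays moved. The work goes in short steps, Python scripts to look and compute and a tool call to move; the robot and the scene stay as the last step left them, time stands still between calls to the robot, and variables do not carry over. Pictures are saved under pics/ and viewed, at most 14 in all, crops included, and the job is handed in when it is done.

Besides the shell and the picture viewer there is one more tool, called after "Call:" as a command line: name --argument value ..., lists and objects as JSON in quotes. send_rows: Moves the arm, as the interface text tells. Its arguments: {"type":"object","properties":{"motion":{"type":"array"},"squeeze":{"type":"number"}},"required":["motion"]}

```bash
mkdir -p pics
python3 - <<'E'
from cell import status, viewer
import cv2,numpy as np
s=status.get_obs();print({k:np.round(v,3).tolist() for k,v in s.items()})
for n in("scene","top"):
    c=viewer.camera(n);cv2.imwrite(f"pics/{n}0.png",c["pixels"])
    print(n,c["fx"],c["cx"],c["cy"],c["D"],np.round(c["R"],3).tolist(),np.round(c["t"],1))
E
```

```text
{'t': 0.0, 'joint_pos': [-1.275, 0.469, -0.049, 1.534, 0.024, 1.141, -0.082], 'joint_vel': [-0.002, 0.0, -0.0, 0.002, 0.0, -0.001, 0.0], 'joint_efforts': [-0.0, -50.799, -0.081, -23.615, -0.061, 0.038, 0.0], 'tool_pos': [215.214, 639.111, 221.489], 'eef_rot': [[-0.948, 0.319, -0.001], [0.319, 0.948, -0.002], [-0.0, -0.002, -1.0]], 'force': [0.379, -0.276, 0.434], 'torque': [0.012, 0.051, -0.05], 'finger_force': 0.0, 'grip_width': 86.819}
scene 481.35751401453365 320.44400116538606 201.5993135045162 [-0.14532929  0.          0.          0.          0.        ] [[1.0, -0.005, -0.0], [-0.004, -0.748, -0.664], [0.003, 0.664, -0.748]] [-589.6   89.3 1231. ]
top 362.172397288009 323.9997380648418 195.96751844375655 [0.01086682 0.         0.         0.         0.        ] [[0.026, -0.999, 0.029], [-0.988, -0.03, -0.15], [0.151, -0.025, -0.988]] [ 25.8 569.3 774.2]
```

View pics/top0.png

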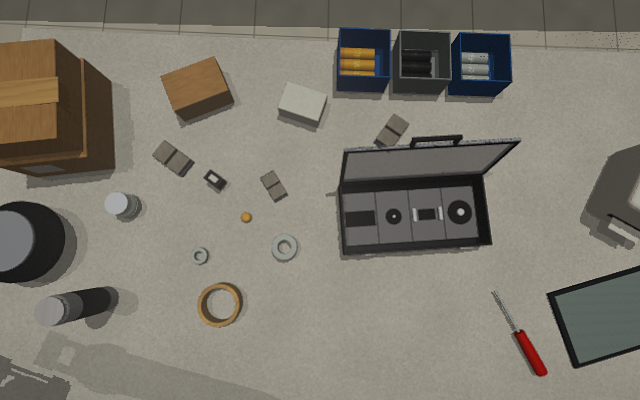

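View pics/scene0.png

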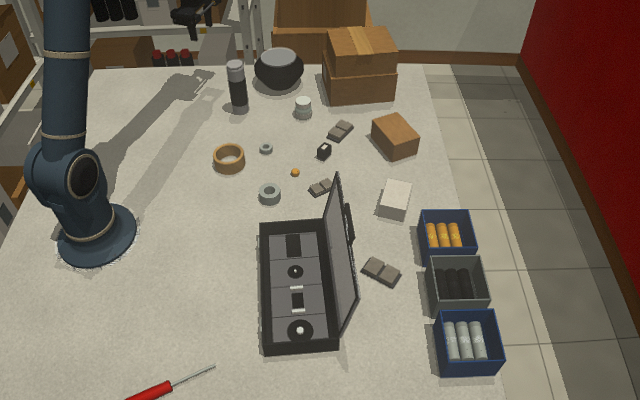

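```bash
cat > h.py <<'E'
from cell import status, viewer
import cv2,numpy as np
def cam(n="top"): return viewer.camera(n)
def ray(c,uv,z):
    K=np.array([[c["fx"],0,c["cx"]],[0,c["fy"],c["cy"]],[0,0,1.]])
    p=cv2.undistortPoints(np.array(uv,float).reshape(-1,1,2),K,np.array(c["D"],float)).reshape(-1,2)
    R=np.array(c["R"]);o=-R.T@np.array(c["t"])
    d=np.c_[p,np.ones(len(p))]@R
    return (o+d*((z-o[2])/d[:,2])[:,None])[:,:2]
def proj(c,X):
    K=np.array([[c["fx"],0,c["cx"]],[0,c["fy"],c["cy"]],[0,0,1.]])
    return cv2.projectPoints(np.array(X,float).reshape(-1,1,3),cv2.Rodrigues(np.array(c["R"]))[0],np.array(c["t"],float),K,np.array(c["D"],float))[0].reshape(-1,2)
def crop(c,x0,y0,w,h,s,f): cv2.imwrite(f,cv2.resize(c["pixels"][y0:y0+h,x0:x0+w],None,fx=s,fy=s,interpolation=cv2.INTER_CUBIC))
E
python3 - <<'E'
from h import *
c=cam();s=cam("scene")
crop(c,150,130,160,145,4,"pics/a.png");crop(c,330,125,170,135,4,"pics/b.png")
a=cv2.imread("pics/a.png");b=cv2.imread("pics/b.png");b=cv2.resize(b,None,fx=1,fy=1)
cv2.imwrite("pics/a.png",a)
for n,(uv,z) in dict(padL=((173,158),16),padS=((273,186),16),padX=((392,131),16),big=((285,247),32),small=((200,256),18),relay=((215,180),38)).items(): print(n,ray(c,uv,z))
E
```

```text
padL [[651.2779049  395.74509401]]
padS [[592.26209227 160.4837407 ]]
padX [[ 735.46091029 -118.46819214]]
big [[452.27603406 125.45751319]]
small [[427.59520455 315.55013479]]
relay [[598.05955282 289.02936514]]
```

View pics/a.png

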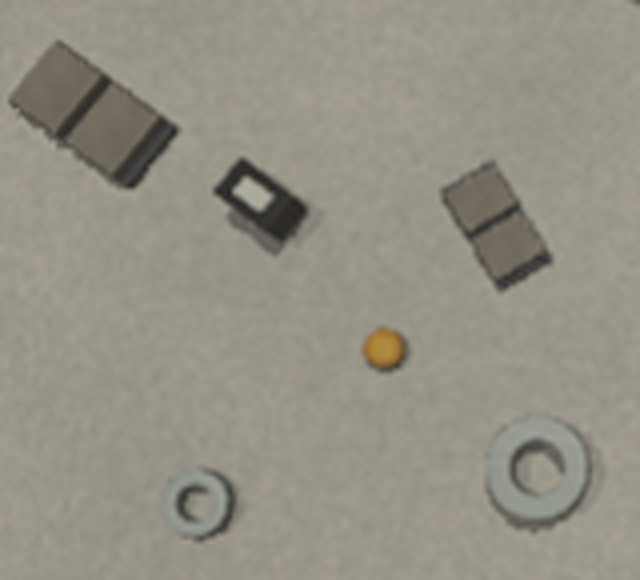

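View pics/b.png

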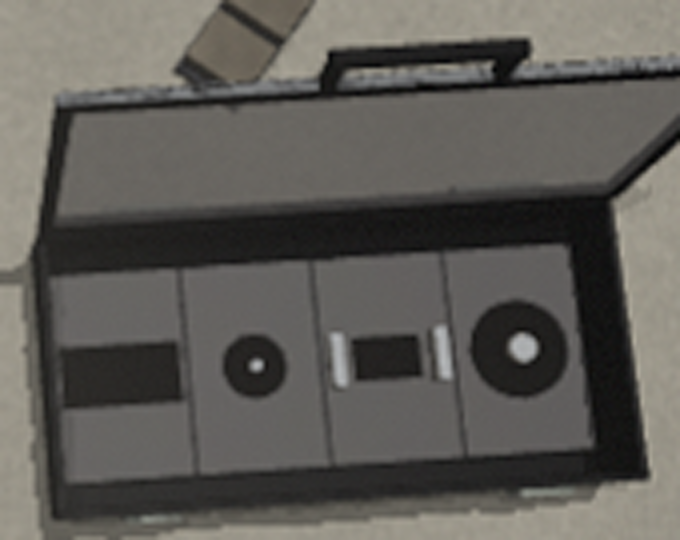

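Run:
```python
from h import *
c=cam()
A=lambda L,z,x0=150,y0=130:ray(c,[((x0+(x+.5)/4-.5),(y0+(y+.5)/4-.5)) for x,y in L],z)
def rect(n,L,z):
    P=A(L,z);v=P[2]-P[1]+P[3]-P[0]; w=P[1]-P[0]+P[2]-P[3]
    print(n,P.mean(0).round(1),"len12",np.linalg.norm(v)/2,"len01",np.linalg.norm(w)/2,"dir12",np.degrees(np.arctan2(v[1],v[0])),"dir01",np.degrees(np.arctan2(w[1],w[0])))
rect("padS",[(440,192),(492,160),(552,260),(502,290)],12)
rect("padL",[(10,100),(58,40),(178,130),(130,188)],12)
rect("relay",[(215,190),(240,158),(309,210),(286,243)],38)
g=c["pixels"].astype(int)
for n,z,x,y,r in(("big",32,285,247,18),("small",18,200,256,13)):
    w=c["pixels"][y-r:y+r,x-r:x+r].astype(int)
    m=((w[:,:,0]-w[:,:,2])>-4)&(w.max(2)>120)
    m=m.astype(np.uint8)*255
    k=max(cv2.findContours(m,0,1)[0],key=cv2.contourArea)
    (u,v),R=cv2.minEnclosingCircle(k);b=cv2.boundingRect(k);print(n,b,(u,v),R, ray(c,(u+x-r,v+y-r),z), ray(c,(b[0]+b[2]/2-.5+x-r,b[1]+b[3]/2-.5+y-r),z))
S=A([(120,375),(254,366),(386,358),(518,348)],15,330,125);print(S)
v=S[3]-S[0];print(np.linalg.norm(v),np.degrees(np.arctan2(v[1],v[0])))
```

```text
padS [593.2 159.3] len12 69.2112393275796 len01 34.73084628050961 dir12 -146.4349346456372 dir01 -56.158450271167794
padL [651.8 397.1] len12 89.78283819497452 len01 43.931931167466445 dir12 -124.67930607316337 dir01 -34.04136621439886
relay [598.8 288.5] len12 50.38946868444352 len01 22.619560405327288 dir12 -125.02242434305633 dir01 -32.36131441669972
big (10, 20, 1, 1) (10.0, 20.0) 9.999999747378752e-05 [[447.41347012 143.02033906]] [[447.41347012 143.02033906]]Traceback (most recent call last):
  File "<stdin>", line 15, in <module>
ValueError: max() iterable argument is empty
```

Run:
```python
from h import *
c=cam();I=c["pixels"]
A=lambda L,z,x0=150,y0=130:ray(c,[((x0+(x+.5)/4-.5),(y0+(y+.5)/4-.5)) for x,y in L],z)
print(I[247,275],I[256,193],I[270,260], I[180,215])
hsv=cv2.cvtColor(cv2.GaussianBlur(I,(3,3),0),cv2.COLOR_BGR2HSV)
for n,z,x,y,r in(("big",32,285,247,20),("small",18,200,256,14)):
    h=hsv[y-r:y+r,x-r:x+r].astype(int); m=((h[:,:,0]>45)&(h[:,:,0]<130)).astype(np.uint8)*255
    ks=cv2.findContours(m,0,1)[0];k=max(ks,key=cv2.contourArea);(u,v),R=cv2.minEnclosingCircle(k)
    print(n,cv2.boundingRect(k),R,ray(c,(u+x-r,v+y-r),z))
print("manual big",A([(538,470)],32),"small",A([(199,503)],18))
m=(I[170:192,205:228].min(2)>130)&0
w=I[165:195,200:232];m=((w.min(2)>150)).astype(np.uint8)*255
for k in cv2.findContours(m,0,1)[0]: print("lab",cv2.minAreaRect(k),cv2.contourArea(k))
P=A([(254,193)],38);print("relay",P)
print("rel label long dir",A([(236,190),(263,211)],38),A([(240,158),(309,210)],38))
S=A([(120,375),(254,366),(386,358),(518,348)],15,330,125);print(S)
v=S[3]-S[0];print(np.linalg.norm(v),np.degrees(np.arctan2(v[1],v[0])))
R=np.array(c["R"]);print("cam",-R.T@c["t"])
```

```text
[142 151 146] [126 134 132] [144 155 160] [155 169 172]
big (18, 30, 1, 1) 9.999999747378752e-05 [[430.20716864 128.95130042]]
small (18, 10, 1, 1) 9.999999747378752e-05 [[436.65576244 307.3641928 ]]
manual big [[451.95008375 127.38994046]] small [[428.94096187 317.04212167]]
lab ((12.720000267028809, 13.040000915527344), (7.200000286102295, 3.200000286102295), 36.869895935058594) 16.0
relay [[602.81234043 293.5697219 ]]
rel label long dir [[604.21423965 303.75901406]
 [592.63341001 287.80708061]] [[622.76532756 302.86320201]
 [594.0235341  262.11791972]]
[[ 522.55398934  -42.83796088]
 [ 530.037864   -120.86641154]
 [ 536.95895806 -198.19572017]
 [ 545.10437843 -275.98035247]]
234.23043099400581 -84.47532746233351
cam [445.14939849  62.14204241 849.8147884 ]
```

```bash
cat >> h.py <<'E'
def go(*tg):
    """targets (x,y,z,yaw_deg of tool y, None=keep) -> shifts from present pose"""
    s=status.get_obs();T=np.array(s["eef_rot"]);p=np.array(s["tool_pos"])
    yaw=np.degrees(np.arctan2(T[1,1],T[0,1]))
    print("t",round(float(s["t"]),2),"p",p.round(1),"yaw",yaw.round(1),"w",np.round(s["grip_width"],1),"ff",np.round(s["finger_force"],1),"F",np.round(s["force"],1))
    for x,y,z,a in tg:
        d=T.T@(np.array([x,y,z])-p); r=0 if a is None else -((a-yaw+90)%180-90)
        print((x,y,z,a),"->",d.round(1),"roll",np.radians(r).round(3),"alt",np.radians(r-np.sign(r)*180).round(3))
E
python3 -c "
from h import *
go((452,127,150,5.5),(452,127,150,95.5))"
```

```text
t 0.3 p [215.3 639.5 222.2] yaw 71.4 w 87.3 ff 0.0 F [ 0.3 -0.2  0. ]
(452, 127, 150, 5.5) -> [-387.9 -410.2   72.4] roll 1.15 alt -1.992
(452, 127, 150, 95.5) -> [-387.9 -410.2   72.4] roll -0.421 alt 2.721
```

Call:
send_rows --motion '[[0, [-34, -36, 0], 0], [0, [-68, -72, 0], 0], [0, [-102, -108, 0], 0], [0, [-136, -144, 0], 0], [0, [-170, -180, 0], 0]]'

```text
t: 0.8
tool_pos: [319.7, 413.0, 222.7]
eef_rot: [[-0.948, 0.319, 0.0], [0.319, 0.948, 0.0], [-0.0, 0.0, -1.0]]
force: [0.9, -0.1, 0.1]
grip_width: 86.9
finger_force: 0.0
```

Call:
send_rows --motion '[[0, [-34, -36, 8], 0], [0, [-68, -72, 16], 0], [0, [-102, -108, 24], 0], [0, [-136, -144, 32], 0], [0, [-170, -180, 40], 0]]'

```text
t: 1.3
tool_pos: [423.0, 189.0, 182.8]
eef_rot: [[-0.948, 0.319, 0.001], [0.319, 0.948, 0.001], [-0.001, 0.001, -1.0]]
force: [1.6, -0.1, -0.6]
grip_width: 86.8
finger_force: 0.0
```

Call:
send_rows --motion '[[0, [-24, -25, 16], 0.14], [0, [-48, -50, 32], 0.28], [0, [-48, -50, 32], 0.42], [0, [-48, -50, 32], 0.56], [0, [-48, -50, 32], 0.7]]'

```text
t: 1.8
tool_pos: [452.0, 127.7, 150.6]
eef_rot: [[-0.513, 0.858, -0.0], [0.858, 0.513, 0.0], [0.0, -0.0, -1.0]]
force: [0.5, -0.7, 0.3]
grip_width: 86.8
finger_force: 0.0
```

Call:
send_rows --motion '[[0, [0, 0, 0], 0.14], [0, [0, 0, 0], 0.28], [0, [0, 0, 0], 0.42], [0, [0, 0, 0], 0.45], [0, [0, 0, 0], 0.45]]'

```text
t: 2.3
tool_pos: [451.9, 128.2, 150.7]
eef_rot: [[-0.098, 0.995, 0.0], [0.995, 0.098, 0.0], [0.0, 0.0, -1.0]]
force: [0.6, 0.0, -0.5]
grip_width: 87.2
finger_force: 0.0
```

```bash
python3 -c "
from h import *
go((452,127,150,5.5))
c=cam('scene');crop(c,160,60,260,200,3,'pics/c.png')
c=cam('top');cv2.imwrite('pics/d.png',c['pixels'])"
```

```text
t 2.3 p [451.9 128.2 150.7] yaw 5.6 w 87.2 ff 0.0 F [ 0.6  0.  -0.5]
(452, 127, 150, 5.5) -> [-1.2 -0.   0.7] roll 0.002 alt -3.139
```

View pics/c.png

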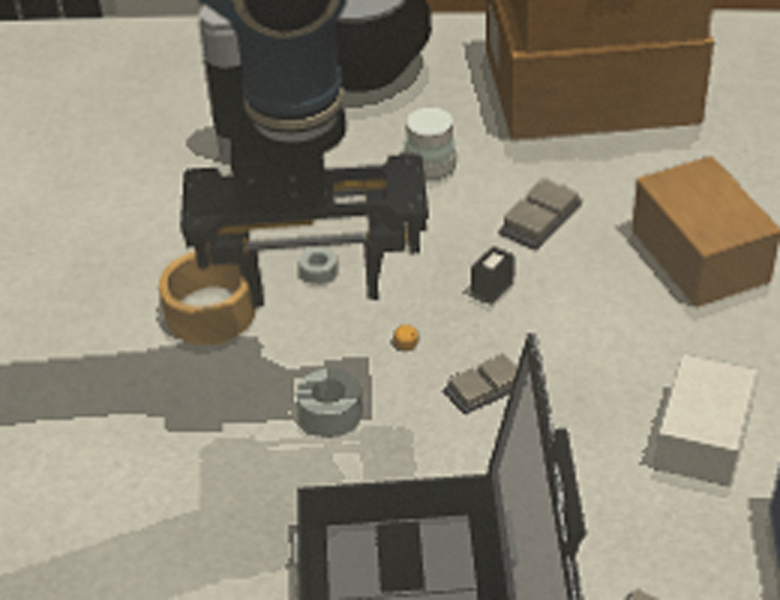

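```bash
python3 -c "
from h import *
c=cam('scene')
print(ray(c,(160+328/3,60+386/3),32),ray(c,(160+317/3,60+260/3),18))
go((452,127,8,65.5),(452,127,8,-54.5))"
```

```text
[[452.15890391 135.62199736]] [[427.58582701 320.68273651]]
t 2.45 p [451.9 128.1 150.7] yaw 5.6 w 87.1 ff 0.0 F [0.2 0.4 0.6]
(452, 127, 8, 65.5) -> [ -1.2   0.  142.7] roll -1.046 alt 2.096
(452, 127, 8, -54.5) -> [ -1.2   0.  142.7] roll 1.049 alt -2.093
```

View pics/d.png

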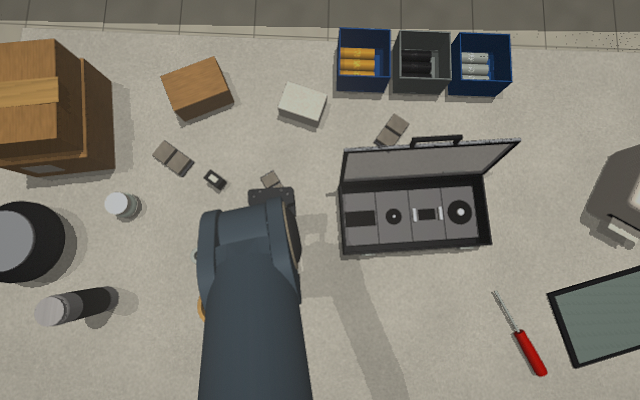

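Call:
send_rows --motion '[[0, [1, 0, 20], -0.14], [0, [1, 0, 40], -0.28], [0, [1, 0, 60], -0.42], [0, [1, 0, 80], -0.56], [0, [1, 0, 95], -0.7]]' --squeeze 35

```text
t: 2.95
tool_pos: [451.4, 129.0, 54.6]
eef_rot: [[-0.719, 0.695, -0.001], [0.695, 0.719, -0.0], [0.001, -0.001, -1.0]]
force: [0.4, -0.1, 0.4]
grip_width: 87.3
finger_force: 0.0
```

Call:
send_rows --motion '[[0, [0, 0, 0], -0.14], [0, [0, 0, 0], -0.28], [0, [0, 0, 0], -0.35], [0, [0, 0, 24], -0.35], [0, [0, 0, 48], -0.35]]'

```text
t: 3.45
tool_pos: [452.9, 129.4, 7.7]
eef_rot: [[-0.912, 0.411, 0.003], [0.411, 0.912, 0.001], [-0.002, 0.002, -1.0]]
force: [-0.3, 1.2, -0.5]
grip_width: 87.2
finger_force: 0.0
```

Call:
send_rows --motion '[[0, [0, 0, 0], 0], [0.5, [0, 0, 0], 0], [0.5, [0, 0, 0], 0], [0.5, [0, 0, 0], 0], [0.5, [0, 0, 0], 0]]'

```text
t: 3.95
tool_pos: [452.4, 129.3, 8.4]
eef_rot: [[-0.911, 0.412, 0.002], [0.412, 0.911, 0.001], [-0.001, 0.001, -1.0]]
force: [0.4, 0.4, 0.4]
grip_width: 63.2
finger_force: 0.0
```

```bash
python3 -c "
from h import *
go((545,-276,150,65.5))"
```

```text
t 3.95 p [452.4 129.3   8.4] yaw 65.7 w 63.2 ff 0.0 F [0.4 0.4 0.4]
(545, -276, 150, 65.5) -> [-251.6 -331.  -141.7] roll 0.003 alt -3.139
```

Call:
send_rows --motion '[[0.7, [0, 0, 0], 0], [0.7, [0, 0, 0], 0], [0.7, [0, 0, 0], 0], [0.7, [0, 0, -20], 0], [0.7, [0, 0, -60], 0]]'

```text
t: 4.45
tool_pos: [448.5, 127.9, 65.5]
eef_rot: [[-0.911, 0.412, -0.008], [0.412, 0.911, -0.003], [0.006, -0.007, -1.0]]
force: [0.5, 0.3, -4.7]
grip_width: 56.8
finger_force: 34.8
```

Call:
send_rows --motion '[[0.7, [-20, -26, -30], 0], [0.7, [-48, -64, -60], 0], [0.7, [-76, -100, -60], 0], [0.7, [-104, -137, -60], 0], [0.7, [-132, -174, -60], 0]]'

```text
t: 4.95
tool_pos: [499.5, -85.7, 127.2]
eef_rot: [[-0.911, 0.412, -0.001], [0.412, 0.911, 0.0], [0.001, -0.0, -1.0]]
force: [1.4, 0.2, -4.7]
grip_width: 56.3
finger_force: 34.8
```

Call:
send_rows --motion '[[0.7, [-26, -36, 0], 0], [0.7, [-52, -70, 0], 0], [0.7, [-80, -105, 0], 0], [0.7, [-104, -137, 0], 0], [0.7, [-115, -152, 0], 0]]'

```text
t: 5.45
tool_pos: [541.2, -274.5, 126.5]
eef_rot: [[-0.909, 0.417, -0.002], [0.417, 0.909, -0.002], [0.001, -0.003, -1.0]]
force: [0.1, 0.3, -4.4]
grip_width: 56.2
finger_force: 34.8
```

```bash
python3 -c "
from h import *
go((543,-272,60,65.5))
c=cam('scene');a=c['pixels'][190:370,220:380];t=cam();b=t['pixels'][120:270,320:510]
cv2.imwrite('pics/e.png',np.hstack([cv2.resize(a,(400,450),interpolation=2),cv2.resize(b,(380,300),interpolation=2).__array__() if 0 else cv2.copyMakeBorder(cv2.resize(b,(380,300),interpolation=2),0,150,0,0,0)]))"
```

```text
t 5.45 p [ 541.2 -274.5  126.5] yaw 65.4 w 56.2 ff 34.8 F [ 0.1  0.3 -4.4]
(543, -272, 60, 65.5) -> [-0.7  3.2 66.5] roll -0.002 alt 3.14
```

View pics/e.png

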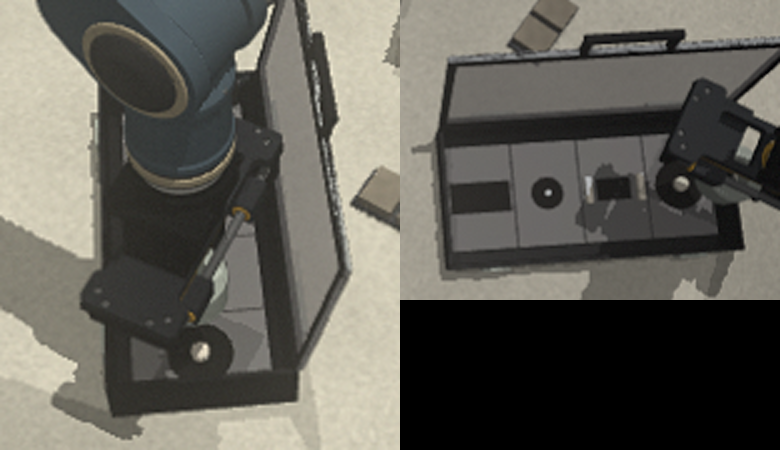

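```bash
python3 -c "
from h import *
c=cam('scene')
th=np.arange(0,360,10)*np.pi/180
im=cv2.resize(c['pixels'][190:370,220:380],None,fx=3.3,fy=3.3,interpolation=2)
for z,col in ((118.5,(0,0,255)),(150.5,(0,255,0))):
    P=proj(c,np.c_[541.2+29*np.cos(th),-274.5+29*np.sin(th),0*th+z]);
    cv2.polylines(im,[((P-[220,190])*3.3).astype(int)],True,col,1)
cv2.imwrite('pics/f.png',im)"
```

```text
(no output)
```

View pics/f.png

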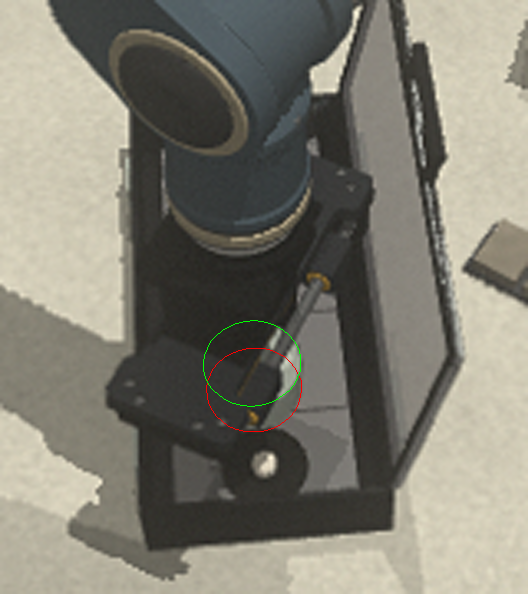

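Call:
send_rows --motion '[[0.7, [0, 3, 20], 0], [0.7, [0, 3, 40], 0], [0.7, [0, 3, 60], 0], [0.7, [0, 3, 75], 0], [0.7, [0, 3, 75], 0]]'

```text
t: 6.1
tool_pos: [541.9, -264.3, 50.0]
eef_rot: [[-0.912, 0.41, -0.005], [0.41, 0.912, 0.003], [0.006, 0.001, -1.0]]
force: [0.2, 0.5, -3.6]
grip_width: 56.7
finger_force: 34.8
```

Call:
send_rows --motion '[[0.7, [0, 0, 10], 0], [0.7, [0, 0, 18], 0], [0.7, [0, 0, 23], 0], [0.7, [0, 0, 27], 0], [0.7, [0, 0, 27], 0]]'

```text
t: 6.6
tool_pos: [543.8, -267.6, 25.3]
eef_rot: [[-0.911, 0.412, 0.0], [0.412, 0.911, -0.001], [-0.001, -0.0, -1.0]]
force: [0.7, -1.5, -5.3]
grip_width: 56.2
finger_force: 34.8
```

```bash
python3 -c "
from h import *
go((543,-272,24,65.5))"
```

```text
t 6.6 p [ 543.8 -267.6   25.3] yaw 65.6 w 56.2 ff 34.8 F [ 0.7 -1.5 -5.3]
(543, -272, 24, 65.5) -> [-1.1 -4.4  1.3] roll 0.003 alt -3.139
```

Call:
send_rows --motion '[[0.7, [0, -4, 0], 0], [0.7, [-1, -5, 1], 0], [0.7, [-1, -5, 2], 0], [0.7, [-1, -5, 2], 0], [0.7, [-1, -5, 2], 0]]'

```text
t: 7.1
tool_pos: [542.6, -271.7, 23.6]
eef_rot: [[-0.911, 0.412, -0.0], [0.412, 0.911, 0.0], [0.0, 0.0, -1.0]]
force: [0.5, 0.4, -3.5]
grip_width: 56.2
finger_force: 34.8
```

Call:
send_rows --motion '[[0.25, [0, 0, 0], 0], [0.25, [0, 0, 0], 0], [0.25, [0, 0, 0], 0], [0.25, [0, 0, -4], 0], [0.25, [0, 0, -20], 0]]'

```text
t: 7.6
tool_pos: [541.6, -271.4, 43.1]
eef_rot: [[-0.911, 0.412, -0.003], [0.412, 0.911, 0.001], [0.003, -0.0, -1.0]]
force: [0.3, 0.6, -0.5]
grip_width: 65.2
finger_force: 0.0
```

Call:
send_rows --motion '[[0.25, [0, 0, -40], 0], [0.25, [0, 0, -80], 0], [0, [0, 0, -110], 0], [0, [0, 0, -110], 0], [0, [0, 0, -110], 0]]'

```text
t: 8.1
tool_pos: [543.0, -272.2, 155.3]
eef_rot: [[-0.911, 0.412, 0.003], [0.412, 0.911, -0.001], [-0.003, 0.0, -1.0]]
force: [0.4, 0.0, 0.1]
grip_width: 81.5
finger_force: 0.0
```

```bash
python3 -c "
from h import *
go((429,317,60,95.5),(602,292,60,5.5))"
```

```text
t 8.1 p [ 543.  -272.2  155.3] yaw 65.7 w 81.5 ff 0.0 F [0.4 0.  0.1]
(429, 317, 60, 95.5) -> [347.  489.7  94.7] roll -0.521 alt 2.621
(602, 292, 60, 5.5) -> [179.  538.3  95.1] roll 1.05 alt -2.092
```

Call:
send_rows --motion '[[0, [28, 39, 0], 0], [0, [56, 79, 0], 0], [0, [84, 118, 0], 0], [0, [112, 158, 0], 0], [0, [140, 198, 0], 0]]'

```text
t: 8.6
tool_pos: [494.9, -32.1, 152.6]
eef_rot: [[-0.911, 0.412, -0.002], [0.412, 0.911, 0.0], [0.002, -0.001, -1.0]]
force: [1.3, 0.8, 0.2]
grip_width: 86.9
finger_force: 0.0
```

Call:
send_rows --motion '[[0, [28, 39, 0], 0], [0, [56, 79, 0], 0], [0, [84, 118, 0], 0], [0, [112, 158, 10], 0], [0, [140, 198, 20], 0]]'

```text
t: 9.1
tool_pos: [449.3, 205.7, 132.8]
eef_rot: [[-0.911, 0.412, -0.001], [0.412, 0.911, -0.001], [0.001, -0.001, -1.0]]
force: [2.1, 0.5, -0.0]
grip_width: 87.1
finger_force: 0.0
```

Call:
send_rows --motion '[[0, [28, 39, 20], -0.14], [0, [56, 79, 40], -0.28], [0, [67, 94, 50], -0.42], [0, [67, 94, 60], -0.52], [0, [67, 94, 70], -0.52]]'

```text
t: 9.6
tool_pos: [427.0, 317.6, 62.0]
eef_rot: [[-0.995, -0.097, -0.003], [-0.097, 0.995, -0.001], [0.003, -0.001, -1.0]]
force: [0.2, -0.5, 0.4]
grip_width: 86.9
finger_force: 0.0
```

```bash
python3 -c "
from h import *
go((428,318,6,95.5))
c=cam();I=c['pixels']
# big bearing in case: view
a=cv2.resize(I[120:270,320:510],(570,450),interpolation=2)
cv2.imwrite('pics/g.png',a)"
```

```text
t 9.6 p [427.  317.6  62. ] yaw 95.6 w 86.9 ff 0.0 F [ 0.2 -0.5  0.4]
(428, 318, 6, 95.5) -> [-1.1  0.4 56. ] roll 0.001 alt -3.141
```

View pics/g.png

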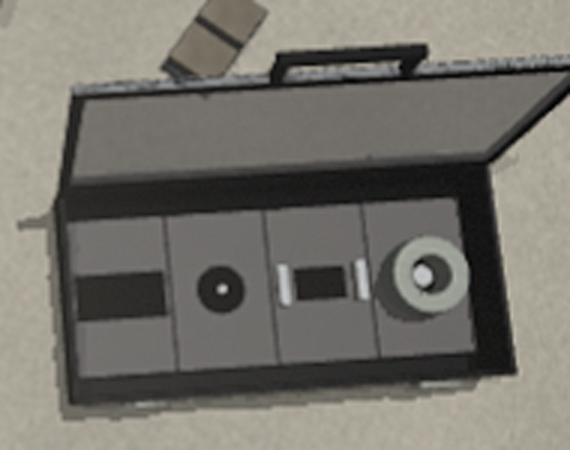

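Call:
send_rows --motion '[[0, [-1, 0, 25], 0], [0, [-1, 0, 45], 0], [0, [-1, 0, 57], 0], [0, [-1, 0, 57], 0], [0.8, [-1, 0, 57], 0]]' --squeeze 20

```text
t: 10.15
tool_pos: [429.7, 317.3, 7.0]
eef_rot: [[-0.996, -0.094, 0.0], [-0.094, 0.996, -0.0], [-0.0, -0.0, -1.0]]
force: [0.6, -0.5, 0.6]
grip_width: 83.9
finger_force: 0.0
```

Call:
send_rows --motion '[[0.9, [0, 0, 0], 0], [0.9, [0, 0, 0], 0], [0.9, [0, 0, 0], 0], [0.9, [0, 0, 0], 0], [0.9, [0, 0, 0], 0]]'

```text
t: 10.65
tool_pos: [429.4, 317.7, 6.9]
eef_rot: [[-0.995, -0.095, 0.0], [-0.095, 0.995, 0.0], [-0.0, 0.0, -1.0]]
force: [-0.5, -0.4, 0.8]
grip_width: 46.9
finger_force: 0.0
```

Call:
send_rows --motion '[[0.9, [0, 0, 0], 0], [0.9, [0, 0, 0], 0], [0.9, [0, 0, 0], 0], [0.9, [0, 0, -20], 0], [0.9, [0, 0, -50], 0]]'

```text
t: 11.15
tool_pos: [427.8, 316.2, 55.4]
eef_rot: [[-0.995, -0.095, -0.004], [-0.095, 0.995, -0.004], [0.004, -0.003, -1.0]]
force: [-0.3, -0.6, -0.1]
grip_width: 36.6
finger_force: 20.0
```

```bash
python3 -c "
from h import *
go((530,-121,100,95.5))
c=cam();print('bigtop',ray(c,(320+431.5/3-.33,120+275.5/3-.33),47))"
```

```text
t 11.15 p [427.8 316.2  55.4] yaw 95.5 w 36.6 ff 20.0 F [-0.3 -0.6 -0.1]
(530, -121, 100, 95.5) -> [ -59.9 -445.1  -43.5] roll -0.001 alt 3.141
bigtop [[ 541.84058012 -272.95924019]]
```

Call:
send_rows --motion '[[0.9, [0, 0, -35], 0], [0.9, [-6, -48, -45], 0], [0.9, [-12, -95, -45], 0], [0.9, [-18, -142, -45], 0], [0.9, [-25, -190, -45], 0]]'

```text
t: 11.7
tool_pos: [472.1, 129.0, 101.7]
eef_rot: [[-0.995, -0.096, -0.0], [-0.096, 0.995, -0.0], [0.0, -0.0, -1.0]]
force: [1.5, 0.3, -1.4]
grip_width: 36.7
finger_force: 20.0
```

Call:
send_rows --motion '[[0.9, [-6, -47, 0], 0], [0.9, [-12, -94, 0], 0], [0.9, [-18, -141, 0], 0], [0.9, [-25, -188, 0], 0], [0.9, [-32, -230, 0], 0]]'

```text
t: 12.2
tool_pos: [525.7, -97.8, 101.4]
eef_rot: [[-0.996, -0.094, -0.001], [-0.094, 0.996, -0.0], [0.001, -0.0, -1.0]]
force: [-0.0, -0.5, -0.7]
grip_width: 36.5
finger_force: 20.0
```

Call:
send_rows --motion '[[0.9, [-3, -25, 0], 0], [0.9, [-3, -25, 0], 0], [0.9, [-3, -25, 15], 0], [0.9, [-3, -25, 30], 0], [0.9, [-3, -25, 30], 0]]'

```text
t: 12.7
tool_pos: [529.3, -118.4, 69.6]
eef_rot: [[-0.995, -0.096, -0.005], [-0.096, 0.995, 0.001], [0.005, 0.002, -1.0]]
force: [-1.6, 0.8, -0.7]
grip_width: 36.8
finger_force: 20.0
```

```bash
python3 -c "
from h import *
go((530,-121,22.5,95.5))"
```

```text
t 12.7 p [ 529.3 -118.4   69.6] yaw 95.5 w 36.8 ff 20.0 F [-1.6  0.8 -0.7]
(530, -121, 22.5, 95.5) -> [-0.7 -2.7 47.1] roll 0.0 alt -3.141
```

Call:
send_rows --motion '[[0.9, [-1, -1, 15], 0], [0.9, [-1, -1, 30], 0], [0.9, [-1, -1, 42], 0], [0.9, [-1, -1, 42], 0], [0.9, [-1, -1, 42], 0]]'

```text
t: 13.2
tool_pos: [532.6, -120.3, 29.9]
eef_rot: [[-0.995, -0.095, -0.0], [-0.095, 0.995, 0.0], [-0.0, 0.0, -1.0]]
force: [-0.6, -0.1, -0.7]
grip_width: 36.5
finger_force: 20.0
```

```bash
python3 -c "
from h import *
go((530,-121,22,95.5))"
```

```text
t 13.2 p [ 532.6 -120.3   29.9] yaw 95.5 w 36.5 ff 20.0 F [-0.6 -0.1 -0.7]
(530, -121, 22, 95.5) -> [ 2.7 -0.4  7.9] roll -0.0 alt 3.141
```

Call:
send_rows --motion '[[0.9, [2, 0, 3], 0], [0.9, [2, 0, 6], 0], [0.9, [2, 0, 8], 0], [0.9, [2, 0, 8], 0], [0.5, [2, 0, 8], 0]]'

```text
t: 13.7
tool_pos: [530.7, -120.9, 21.8]
eef_rot: [[-0.995, -0.095, 0.0], [-0.095, 0.995, -0.0], [-0.0, -0.0, -1.0]]
force: [-0.6, -0.9, 0.6]
grip_width: 39.1
finger_force: 0.0
```

Call:
send_rows --motion '[[0.48, [0, 0, 0], 0], [0.48, [0, 0, 0], 0], [0.48, [0, 0, 0], 0], [0.48, [0, 0, -15], 0], [0.48, [0, 0, -50], 0]]'

```text
t: 14.2
tool_pos: [528.1, -120.3, 69.7]
eef_rot: [[-0.995, -0.095, -0.007], [-0.095, 0.995, 0.001], [0.006, 0.002, -1.0]]
force: [0.4, 0.2, -0.7]
grip_width: 45.6
finger_force: 0.0
```

Call:
send_rows --motion '[[0.2, [0, 0, -40], 0], [0, [0, 0, -80], 0], [0, [0, 0, -80], 0], [0, [0, 0, -80], 0], [0, [0, 0, -80], 0]]'

```text
t: 14.7
tool_pos: [529.5, -120.5, 150.4]
eef_rot: [[-0.995, -0.095, -0.002], [-0.095, 0.995, 0.001], [0.002, 0.001, -1.0]]
force: [-1.0, -0.2, -0.1]
grip_width: 77.4
finger_force: 0.0
```

```bash
python3 -c "
from h import *
go((520,280,145,55),(602,292,140,55))
c=cam();a=c['pixels'][165:195,195:235];b=c['pixels'][170:245,340:490]
cv2.imwrite('pics/i.png',np.vstack([cv2.resize(a,(400,300),interpolation=2),cv2.copyMakeBorder(cv2.resize(b,(400,200),interpolation=2),0,0,0,0,0)]))"
```

```text
t 14.7 p [ 529.5 -120.5  150.4] yaw 95.5 w 77.4 ff 0.0 F [-1.  -0.2 -0.1]
(520, 280, 145, 55) -> [-28.7 399.6   5.6] roll 0.706 alt -2.435
(602, 292, 140, 55) -> [-111.5  403.8   10.4] roll 0.706 alt -2.435
```

View pics/i.png

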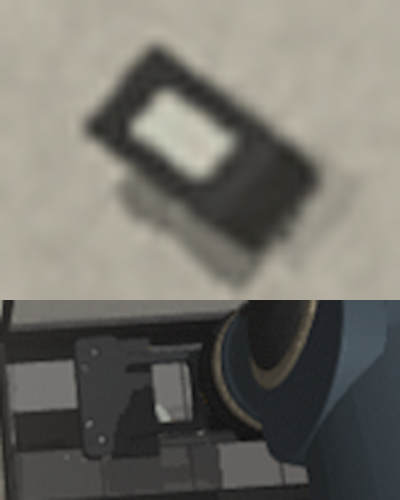

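```bash
python3 -c "
from h import *
c=cam()
f=lambda L:ray(c,[(195+x/10-.45,165+y/10-.45) for x,y in L],38)
P=f([(183,134),(155,43),(85,125),(120,84),(246,184)]);print(P)
a=lambda v:np.degrees(np.arctan2(v[1],v[0]))
print(a(P[2]-P[1]),a(P[3]-P[0]),np.linalg.norm(P[2]-P[1]),np.linalg.norm(P[3]-P[0]))"
```

```text
[[602.61991543 294.17267296]
 [623.43431981 301.95567728]
 [603.98449205 316.22928289]
 [613.68953634 309.10777871]
 [591.58196085 279.27810246]]
143.72624742425057 53.454849520428176 24.12533143908746 18.590155746205788
```

Call:
send_rows --motion '[[0, [-4, 48, 0], 0], [0, [-8, 96, 0], 0], [0, [-12, 144, 0], 0], [0, [-16, 192, 0], 0], [0, [-20, 240, 0], 0]]'

```text
t: 15.3
tool_pos: [526.7, 121.6, 150.4]
eef_rot: [[-0.995, -0.095, -0.002], [-0.095, 0.995, -0.001], [0.002, -0.0, -1.0]]
force: [1.2, 0.7, 0.1]
grip_width: 87.0
finger_force: 0.0
```

Call:
send_rows --motion '[[0, [-22, 42, 0], 0.14], [0, [-45, 82, 0], 0.28], [0, [-68, 123, 0], 0.42], [0, [-91, 164, 20], 0.56], [0, [-91, 164, 40], 0.7]]'

```text
t: 15.8
tool_pos: [602.7, 300.6, 109.8]
eef_rot: [[-0.824, 0.566, 0.001], [0.566, 0.824, 0.005], [0.002, 0.004, -1.0]]
force: [-1.1, 0.8, -0.6]
grip_width: 86.7
finger_force: 0.0
```

Call:
send_rows --motion '[[0, [0, 0, 20], 0.03], [0, [0, 0, 20], 0.03], [0, [0, 0, 20], 0.03]]'

```text
t: 16.1
tool_pos: [602.1, 291.5, 90.6]
eef_rot: [[-0.806, 0.593, -0.002], [0.593, 0.806, -0.001], [0.001, -0.002, -1.0]]
force: [0.7, 0.8, 0.3]
grip_width: 86.8
finger_force: 0.0
```

```bash
python3 -c "
from h import *
go((602,293.5,12,53.6))
c=cam();cv2.imwrite('pics/j.png',cv2.resize(c['pixels'][170:245,340:490],(600,300),interpolation=2))"
```

```text
t 16.1 p [602.1 291.5  90.6] yaw 53.7 w 86.8 ff 0.0 F [0.7 0.8 0.3]
(602, 293.5, 12, 53.6) -> [ 1.2  1.7 78.6] roll 0.001 alt -3.141
```

View pics/j.png

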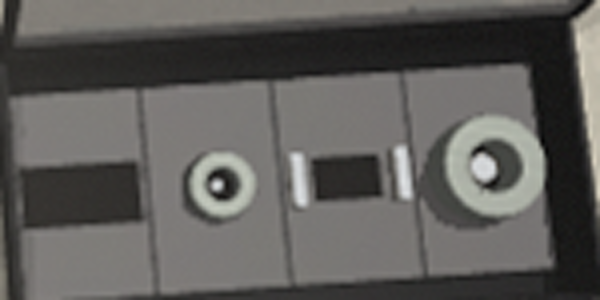

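Both bearings lie flat over their pins: the small one at crop (219,184), the big one at (495,166). Next is the relay.

Call:
send_rows --motion '[[0, [1, 2, 35], 0], [0, [1, 2, 65], 0], [0, [1, 2, 79], 0], [0, [1, 2, 79], 0], [0.8, [1, 2, 79], 0]]' --squeeze 15

```text
t: 16.65
tool_pos: [604.1, 294.3, 14.1]
eef_rot: [[-0.805, 0.593, 0.002], [0.593, 0.805, 0.001], [-0.001, 0.002, -1.0]]
force: [0.1, -0.1, 1.4]
grip_width: 83.8
finger_force: 0.0
```

Call:
send_rows --motion '[[0.9, [0, 0, 0], 0], [0.9, [0, 0, 0], 0], [0.9, [0, 0, 0], 0], [0.9, [0, 0, 0], 0], [0.9, [0, 0, 0], 0]]'

```text
t: 17.15
tool_pos: [603.1, 294.2, 12.9]
eef_rot: [[-0.805, 0.593, 0.0], [0.593, 0.805, 0.0], [-0.0, 0.0, -1.0]]
force: [0.2, -0.7, 0.3]
grip_width: 46.6
finger_force: 0.0
```

Call:
send_rows --motion '[[0.9, [0, 0, 0], 0], [0.9, [0, 0, 0], 0], [0.9, [0, 0, 0], 0], [0.9, [0, 0, -20], 0], [0.9, [0, 0, -60], 0]]'

```text
t: 17.65
tool_pos: [600.2, 292.8, 69.6]
eef_rot: [[-0.805, 0.593, -0.007], [0.593, 0.805, -0.004], [0.003, -0.008, -1.0]]
force: [-0.1, -0.2, -0.5]
grip_width: 40.0
finger_force: 15.0
```

Call:
send_rows --motion '[[0.9, [0, 0, -30], -0.14], [0.9, [0, 0, -50], -0.28], [0.9, [0, 0, -50], -0.42], [0.9, [0, 0, -50], -0.56], [0.9, [0, 0, -50], -0.7]]'

```text
t: 18.15
tool_pos: [602.9, 294.0, 122.7]
eef_rot: [[-0.997, -0.071, -0.0], [-0.071, 0.997, -0.0], [0.0, -0.0, -1.0]]
force: [-0.3, 0.3, -0.4]
grip_width: 40.2
finger_force: 15.0
```

```bash
python3 -c "
from h import *
go((537,-198,120,95.5))"
```

```text
t 18.15 p [602.9 294.  122.7] yaw 94.1 w 40.2 ff 15.0 F [-0.3  0.3 -0.4]
(537, -198, 120, 95.5) -> [ 100.5 -486.1    2.7] roll -0.025 alt 3.117
```

Call:
send_rows --motion '[[0.9, [28, -40, 0], -0.025], [0.9, [56, -80, 0], -0.025], [0.9, [84, -120, 0], -0.025], [0.9, [95, -168, 0], -0.025], [0.9, [100, -216, 0], -0.025]]'

```text
t: 18.65
tool_pos: [515.5, 70.7, 122.7]
eef_rot: [[-0.996, -0.092, -0.001], [-0.092, 0.996, 0.0], [0.001, 0.0, -1.0]]
force: [1.1, -0.5, -0.4]
grip_width: 39.9
finger_force: 15.0
```

Call:
send_rows --motion '[[0.9, [0, -48, 0], 0], [0.9, [0, -96, 0], 0], [0.9, [0, -144, 0], 0], [0.9, [-2, -192, 0], 0], [0.9, [-5, -235, 0], 0]]'

```text
t: 19.15
tool_pos: [543.0, -164.2, 122.7]
eef_rot: [[-0.996, -0.089, -0.0], [-0.089, 0.996, -0.0], [0.0, -0.0, -1.0]]
force: [0.2, -0.3, -1.4]
grip_width: 39.9
finger_force: 15.0
```

Call:
send_rows --motion '[[0.9, [-2, -30, 0], 0], [0.9, [-4, -34, 0], 0], [0.9, [-4, -34, 20], 0], [0.9, [-4, -34, 40], 0], [0.9, [-4, -34, 40], 0]]'

```text
t: 19.65
tool_pos: [548.3, -193.4, 80.0]
eef_rot: [[-0.996, -0.091, -0.006], [-0.091, 0.996, 0.002], [0.006, 0.003, -1.0]]
force: [-1.3, -0.5, -1.5]
grip_width: 39.8
finger_force: 15.0
```

```bash
python3 -c "
from h import *
go((537,-198,28.5,95.5))"
```

```text
t 19.65 p [ 548.3 -193.4   80. ] yaw 95.2 w 39.8 ff 15.0 F [-1.3 -0.5 -1.5]
(537, -198, 28.5, 95.5) -> [11.4 -3.7 51.6] roll -0.005 alt 3.137
```

Call:
send_rows --motion '[[0.9, [11, -2, 0], 0], [0.9, [11, -2, 18], 0], [0.9, [11, -2, 36], 0], [0.9, [11, -2, 36], 0], [0.9, [11, -2, 36], 0]]'

```text
t: 20.15
tool_pos: [539.8, -198.1, 47.7]
eef_rot: [[-0.996, -0.09, 0.001], [-0.09, 0.996, -0.0], [-0.001, -0.0, -1.0]]
force: [0.4, -0.5, -0.4]
grip_width: 40.1
finger_force: 15.0
```

```bash
python3 -c "
from h import *
go((537,-198,28.5,95.5))"
```

```text
t 20.15 p [ 539.8 -198.1   47.7] yaw 95.2 w 40.1 ff 15.0 F [ 0.4 -0.5 -0.4]
(537, -198, 28.5, 95.5) -> [ 2.8  0.4 19.2] roll -0.006 alt 3.136
```

Call:
send_rows --motion '[[0.9, [2, 0, 9], 0], [0.9, [2, 0, 16], 0], [0.9, [2, 0, 20], 0], [0.9, [2, 0, 20], 0], [0.9, [2, 0, 20], 0]]'

```text
t: 20.65
tool_pos: [537.8, -198.2, 26.7]
eef_rot: [[-0.996, -0.09, 0.0], [-0.09, 0.996, 0.0], [-0.0, 0.0, -1.0]]
force: [-2.0, 0.5, 2.7]
grip_width: 40.3
finger_force: 15.0
```

Call:
send_rows --motion '[[0.46, [0, 0, 0], 0], [0.46, [0, 0, 0], 0], [0.46, [0, 0, 0], 0], [0.46, [0, 0, 0], 0], [0.46, [0, 0, -20], 0]]'

```text
t: 21.15
tool_pos: [535.6, -197.5, 44.6]
eef_rot: [[-0.996, -0.09, -0.005], [-0.09, 0.996, 0.002], [0.005, 0.002, -1.0]]
force: [0.6, 0.1, 0.1]
grip_width: 46.7
finger_force: 0.0
```

Call:
send_rows --motion '[[0.46, [0, 0, -35], 0], [0, [0, 0, -80], 0], [0, [0, 0, -110], 0], [0, [0, 0, -110], 0], [0, [0, 0, -110], 0]]'

```text
t: 21.65
tool_pos: [537.8, -198.2, 157.1]
eef_rot: [[-0.996, -0.09, 0.001], [-0.09, 0.996, -0.0], [-0.001, -0.0, -1.0]]
force: [-0.8, 0.4, -0.7]
grip_width: 71.3
finger_force: 0.0
```

```bash
python3 -c "
from h import *
go((593,159.5,140,-56.3))
c=cam();a=c['pixels'][160:210,250:300];b=c['pixels'][170:245,340:490]
cv2.imwrite('pics/k.png',np.hstack([cv2.resize(a,(400,400),interpolation=2),0*cv2.resize(b,(10,400))]))"
```

```text
t 21.65 p [ 537.8 -198.2  157.1] yaw 95.2 w 71.3 ff 0.0 F [-0.8  0.4 -0.7]
(593, 159.5, 140, -56.3) -> [-87.2 351.3  17.1] roll -0.498 alt 2.644
```

View pics/k.png

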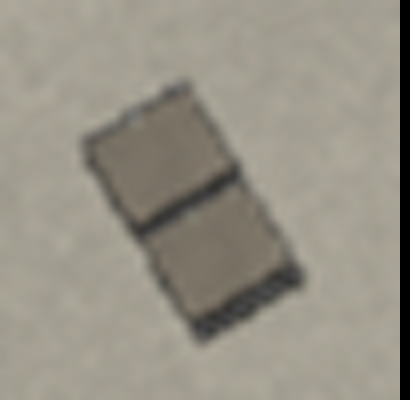

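Call:
send_rows --motion '[[0, [6, 48, 0], 0], [0, [8, 96, 0], 0], [0, [0, 144, 0], 0], [0, [-5, 192, 0], 0], [0, [-10, 240, 0], 0]]'

```text
t: 22.2
tool_pos: [524.6, 43.4, 154.9]
eef_rot: [[-0.996, -0.09, -0.003], [-0.09, 0.996, -0.0], [0.003, -0.0, -1.0]]
force: [0.9, -0.3, 0.1]
grip_width: 87.0
finger_force: 0.0
```

Call:
send_rows --motion '[[0, [-20, 42, 0], -0.14], [0, [-38, 82, 10], -0.28], [0, [-58, 107, 30], -0.42], [0, [-77, 111, 60], -0.498], [0, [-77, 111, 80], -0.498]]'

```text
t: 22.7
tool_pos: [592.7, 160.8, 72.8]
eef_rot: [[-0.83, -0.558, -0.003], [-0.558, 0.83, 0.0], [0.003, 0.002, -1.0]]
force: [-0.8, -0.8, 0.5]
grip_width: 87.2
finger_force: 0.0
```

Call:
send_rows --motion '[[0, [0, 0, 20], 0], [0, [0, 0, 20], 0], [0, [0, 0, 20], 0]]'

```text
t: 23.0
tool_pos: [591.8, 159.0, 55.4]
eef_rot: [[-0.832, -0.555, -0.003], [-0.555, 0.832, -0.001], [0.003, 0.001, -1.0]]
force: [-0.5, -1.1, 0.5]
grip_width: 87.2
finger_force: 0.0
```

```bash
python3 -c "
from h import *
go((593,159.5,4,-56.3));print(status.get_obs()['joint_pos'])
c=cam();cv2.imwrite('pics/l.png',cv2.resize(c['pixels'][120:250,330:500],(680,520),interpolation=2))"
```

```text
t 23.0 p [591.8 159.   55.4] yaw 123.7 w 87.2 ff 0.0 F [-0.5 -1.1  0.5]
(593, 159.5, 4, -56.3) -> [-1.4 -0.3 51.4] roll 0.0 alt -3.141
[-0.20038291  0.56167184 -0.17769676  1.82169749  0.13472312  0.7728016
  1.71087392]
```

View pics/l.png

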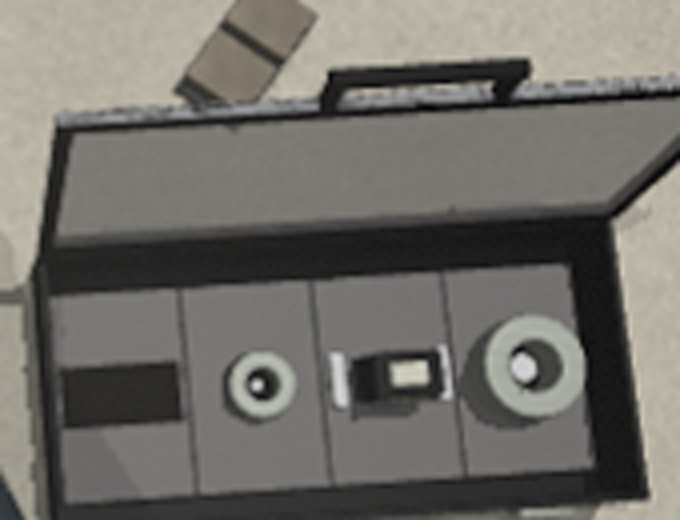

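Call:
send_rows --motion '[[0, [0, 0, 0], 0.14], [0, [0, 0, 0], 0.28], [0, [0, 0, 0], 0.42], [0, [0, 0, 0], 0.56], [0, [0, 0, 0], 0.7]]'

```text
t: 23.55
tool_pos: [593.4, 159.5, 58.2]
eef_rot: [[-0.993, 0.117, 0.002], [0.117, 0.993, 0.001], [-0.002, 0.001, -1.0]]
force: [-0.7, -0.0, 0.4]
grip_width: 87.1
finger_force: 0.0
```

Call:
send_rows --motion '[[0, [0, 0, 0], 0.14], [0, [0, 0, 0], 0.28], [0, [0, 0, 0], 0.42], [0, [0, 0, 0], 0.56], [0, [0, 0, 0], 0.7]]'

```text
t: 24.05
tool_pos: [593.4, 159.7, 58.2]
eef_rot: [[-0.684, 0.729, 0.002], [0.729, 0.684, 0.002], [-0.0, 0.003, -1.0]]
force: [-0.4, 0.0, 0.5]
grip_width: 86.8
finger_force: 0.0
```

Call:
send_rows --motion '[[0, [0, 0, 0], 0.14], [0, [0, 0, 0], 0.28], [0, [0, 0, 0], 0.42], [0, [0, 0, 0], 0.56], [0, [0, 0, 0], 0.7]]'

```text
t: 24.55
tool_pos: [593.4, 159.9, 58.1]
eef_rot: [[-0.054, 0.999, 0.002], [0.999, 0.054, 0.002], [0.002, 0.002, -1.0]]
force: [-0.3, -0.1, -0.4]
grip_width: 87.0
finger_force: 0.0
```

Call:
send_rows --motion '[[0, [0, 0, 0], 0.14], [0, [0, 0, 0], 0.28], [0, [0, 0, 0], 0.42], [0, [0, 0, 0], 0.54], [0, [0, 0, 0], 0.54]]'

```text
t: 25.05
tool_pos: [593.2, 160.0, 57.7]
eef_rot: [[0.462, 0.887, 0.002], [0.887, -0.462, 0.001], [0.002, 0.001, -1.0]]
force: [-0.2, -0.4, -0.6]
grip_width: 86.7
finger_force: 0.0
```

```bash
python3 -c "
from h import *
go((593,159.5,4,-56.3));print(status.get_obs()['joint_pos'])
c=cam();print('relay',ray(c,(330+409/4-.4,120+374.5/4-.4),53))"
```

```text
t 25.05 p [593.2 160.   57.7] yaw -27.5 w 86.7 ff 0.0 F [-0.2 -0.4 -0.6]
(593, 159.5, 4, -56.3) -> [-0.6 -0.  53.7] roll 0.503 alt -2.639
[-0.70028838  0.59898909  0.51210709  1.85120807 -0.39937569  0.79256079
 -0.4581495 ]
relay [[ 535.16857834 -199.21596074]]
```

Call:
send_rows --motion '[[0, [0, 0, 0], 0.12], [0, [0, 0, 0], 0.24], [0, [0, 0, 0], 0.36], [0, [0, 0, 0], 0.48], [0, [0, 0, 0], 0.503]]'

```text
t: 25.6
tool_pos: [592.9, 159.5, 57.0]
eef_rot: [[0.832, 0.555, 0.0], [0.555, -0.832, 0.001], [0.001, -0.0, -1.0]]
force: [0.4, 0.3, 0.2]
grip_width: 87.1
finger_force: 0.0
```

Call:
send_rows --motion '[[0, [0, 0, 0], 0], [0, [0, 0, 20], 0], [0, [0, 0, 35], 0], [0, [0, 0, 35], 0], [0, [0, 0, 35], 0]]'

```text
t: 26.1
tool_pos: [592.6, 159.0, 21.5]
eef_rot: [[0.832, 0.554, -0.001], [0.554, -0.832, -0.0], [-0.001, -0.0, -1.0]]
force: [-0.1, 0.3, 0.7]
grip_width: 87.2
finger_force: 0.0
```

```bash
python3 -c "
from h import *
go((593,159.5,4,-56.3));print(status.get_obs()['joint_pos'])"
```

```text
t 26.1 p [592.6 159.   21.5] yaw -56.4 w 87.2 ff 0.0 F [-0.1  0.3  0.7]
(593, 159.5, 4, -56.3) -> [ 0.6 -0.2 17.5] roll -0.001 alt 3.141
[-0.76059239  0.68004808  0.60677193  1.87184569 -0.54624454  0.76202878
 -0.83456   ]
```

Call:
send_rows --motion '[[0, [0, 0, 9], 0], [0, [0, 0, 18], 0], [0, [0, 0, 18], 0], [0.6, [0, 0, 18], 0], [0.9, [0, 0, 18], 0]]' --squeeze 25

```text
t: 26.6
tool_pos: [592.9, 159.2, 3.8]
eef_rot: [[0.833, 0.554, 0.0], [0.554, -0.833, 0.0], [0.0, 0.0, -1.0]]
force: [-0.2, -0.2, -0.5]
grip_width: 77.8
finger_force: 0.0
```

Call:
send_rows --motion '[[0.9, [0, 0, 0], 0], [0.9, [0, 0, 0], 0], [0.9, [0, 0, 0], 0], [0.9, [0, 0, 0], 0], [0.9, [0, 0, 0], 0]]'

```text
t: 27.1
tool_pos: [592.7, 159.3, 3.7]
eef_rot: [[0.833, 0.554, 0.0], [0.554, -0.833, 0.0], [0.0, -0.0, -1.0]]
force: [-0.3, 0.3, 0.4]
grip_width: 39.2
finger_force: 0.0
```

Call:
send_rows --motion '[[0.9, [0, 0, 0], 0], [0.9, [0, 0, 0], 0], [0.9, [0, 0, -15], 0], [0.9, [0, 0, -50], 0], [0.9, [0, 0, -100], 0]]'

```text
t: 27.6
tool_pos: [590.5, 158.7, 102.9]
eef_rot: [[0.833, 0.553, -0.006], [0.553, -0.833, -0.002], [-0.006, -0.001, -1.0]]
force: [0.7, 1.3, -2.2]
grip_width: 34.9
finger_force: 25.0
```

Call:
send_rows --motion '[[0.9, [0, 0, 0], -0.12], [0.9, [0, 0, 0], -0.24], [0.9, [0, 0, 0], -0.36], [0.9, [0, 0, 0], -0.48], [0.9, [0, 0, 0], -0.6]]'

```text
t: 28.1
tool_pos: [592.5, 158.8, 104.3]
eef_rot: [[0.37, 0.929, 0.0], [0.929, -0.37, -0.0], [-0.0, 0.0, -1.0]]
force: [0.2, 0.0, -2.9]
grip_width: 35.0
finger_force: 25.0
```

Call:
send_rows --motion '[[0.9, [0, 0, 0], -0.12], [0.9, [0, 0, 0], -0.24], [0.9, [0, 0, 0], -0.36], [0.9, [0, 0, 0], -0.48], [0.9, [0, 0, 0], -0.48]]'

```text
t: 28.6
tool_pos: [592.6, 158.7, 104.2]
eef_rot: [[-0.095, 0.995, 0.0], [0.995, 0.095, 0.0], [0.0, 0.0, -1.0]]
force: [0.5, -0.3, -3.1]
grip_width: 34.9
finger_force: 25.0
```

```bash
python3 -c "
from h import *
go((506.6,-44.4,100,5.5))"
```

```text
t 28.6 p [592.6 158.7 104.2] yaw 5.4 w 34.9 ff 25.0 F [ 0.5 -0.3 -3.1]
(506.6, -44.4, 100, 5.5) -> [-194.  -104.9    4.2] roll -0.001 alt 3.141
```

Call:
send_rows --motion '[[0.9, [0, -45, 0], 0], [0.9, [0, -85, 0], 0], [0.9, [-20, -108, 0], 0], [0.9, [-60, -110, 0], 0], [0.9, [-108, -110, 0], 0]]'

```text
t: 29.1
tool_pos: [492.8, 41.9, 104.1]
eef_rot: [[-0.098, 0.995, 0.0], [0.995, 0.098, 0.001], [0.001, 0.001, -1.0]]
force: [1.6, -0.5, -3.3]
grip_width: 35.0
finger_force: 25.0
```

Call:
send_rows --motion '[[0.9, [-40, 0, 0], 0], [0.9, [-75, 2, 0], 0], [0.9, [-86, 3, 0], 0], [0.9, [-86, 3, 20], 0], [0.9, [-86, 3, 20], 0]]'

```text
t: 29.6
tool_pos: [503.1, -44.1, 82.3]
eef_rot: [[-0.093, 0.996, -0.004], [0.996, 0.093, 0.0], [0.001, -0.004, -1.0]]
force: [-0.9, 0.8, -1.9]
grip_width: 34.9
finger_force: 25.0
```

```bash
python3 -c "
from h import *
go((506.6,-44.4,18.8,5.5))"
```

```text
t 29.6 p [503.1 -44.1  82.3] yaw 5.3 w 34.9 ff 25.0 F [-0.9  0.8 -1.9]
(506.6, -44.4, 18.8, 5.5) -> [-0.7  3.7 63.5] roll -0.003 alt 3.139
```

Call:
send_rows --motion '[[0.9, [0, 1, 15], 0], [0.9, [0, 1, 30], 0], [0.9, [0, 1, 45], 0], [0.9, [0, 1, 52], 0], [0.9, [0, 1, 52], 0]]'

```text
t: 30.1
tool_pos: [505.3, -43.3, 31.3]
eef_rot: [[-0.096, 0.995, -0.002], [0.995, 0.096, 0.0], [0.0, -0.002, -1.0]]
force: [-0.3, -0.7, -2.6]
grip_width: 35.0
finger_force: 25.0
```

```bash
python3 -c "
from h import *
go((506.6,-44.4,18.8,5.5),(522.6,-42.8,18.8,5.5))"
```

```text
t 30.1 p [505.3 -43.3  31.3] yaw 5.5 w 35.0 ff 25.0 F [-0.3 -0.7 -2.6]
(506.6, -44.4, 18.8, 5.5) -> [-1.2  1.2 12.5] roll 0.0 alt -3.141
(522.6, -42.8, 18.8, 5.5) -> [-1.2 17.3 12.5] roll 0.0 alt -3.141
```

Call:
send_rows --motion '[[0.9, [-1, 1, 6], 0], [0.9, [-1, 1, 11], 0], [0.9, [-1, 1, 13], 0], [0.9, [-1, 1, 13], 0], [0.9, [-1, 1, 13], 0]]'

```text
t: 30.6
tool_pos: [507.0, -45.0, 18.7]
eef_rot: [[-0.096, 0.995, 0.0], [0.995, 0.096, 0.0], [0.0, 0.0, -1.0]]
force: [0.2, 0.8, -2.8]
grip_width: 35.1
finger_force: 25.0
```

Call:
send_rows --motion '[[0.45, [0, 0, 0], 0], [0.45, [0, 0, 0], 0], [0.45, [0, 0, 0], 0], [0.45, [0, 0, 0], 0], [0.45, [0, 0, -20], 0]]'

```text
t: 31.1
tool_pos: [505.2, -44.8, 37.3]
eef_rot: [[-0.096, 0.995, -0.005], [0.995, 0.096, -0.0], [0.0, -0.005, -1.0]]
force: [-0.6, -0.3, -0.4]
grip_width: 47.9
finger_force: 0.0
```

Call:
send_rows --motion '[[0.45, [0, -10, -30], 0], [1, [0, -30, -60], 0], [1, [0, -30, -90], 0], [1, [0, -30, -90], 0], [1, [0, -30, -90], 0]]'

```text
t: 31.6
tool_pos: [477.4, -47.6, 129.1]
eef_rot: [[-0.096, 0.995, 0.002], [0.995, 0.096, 0.001], [0.001, 0.002, -1.0]]
force: [-0.8, 0.5, 0.4]
grip_width: 23.5
finger_force: 0.0
```

Call:
send_rows --motion '[[1, [0, 0, 0], -0.14], [1, [0, 0, 0], -0.28], [1, [0, 0, 0], -0.42], [1, [0, 0, 0], -0.56], [1, [0, 0, 0], -0.7]]'

```text
t: 32.1
tool_pos: [476.2, -47.7, 127.0]
eef_rot: [[-0.719, 0.695, -0.003], [0.695, 0.719, -0.0], [0.002, -0.002, -1.0]]
force: [0.2, 1.1, -0.8]
grip_width: 0.2
finger_force: 0.0
```

Call:
send_rows --motion '[[1, [0, 0, 0], -0.14], [1, [0, 0, 0], -0.28], [1, [0, 0, 0], -0.42], [1, [0, 0, 0], -0.56], [1, [0, 0, 0], -0.7]]'

```text
t: 32.6
tool_pos: [476.1, -47.7, 127.0]
eef_rot: [[-0.998, 0.069, -0.003], [0.069, 0.998, 0.0], [0.003, -0.0, -1.0]]
force: [0.8, -0.2, -0.1]
grip_width: 0.8
finger_force: 0.0
```

```bash
python3 -c "
from h import *
ex=np.array([.9954,.0963]);s=np.array([522.5,-42.8])
go((*(s-52*ex),80,95.5))
c=cam();cv2.imwrite('pics/m.png',cv2.resize(c['pixels'][120:250,330:500],(680,520),interpolation=2))
print(proj(c,[[*s,15]]))"
```

```text
t 32.6 p [476.1 -47.7 127. ] yaw 86.1 w 0.8 ff 0.0 F [ 0.8 -0.2 -0.1]
(np.float64(470.7392), np.float64(-47.807599999999994), 80, 95.5) -> [ 5.2 -0.5 47. ] roll -0.165 alt 2.977
[[359.60841097 218.39777768]]
```

View pics/m.png

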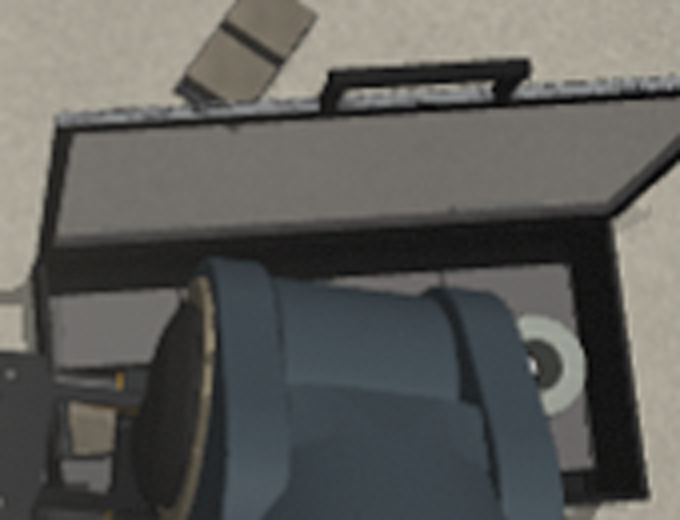

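Call:
send_rows --motion '[[1, [5, 0, 15], -0.1], [1, [5, 0, 30], -0.165], [1, [5, 0, 47], -0.165], [1, [5, 0, 47], -0.165], [1, [5, 0, 47], -0.165]]'

```text
t: 33.15
tool_pos: [471.6, -47.5, 81.0]
eef_rot: [[-0.996, -0.089, -0.002], [-0.089, 0.996, 0.0], [0.002, 0.0, -1.0]]
force: [-0.4, -0.1, 0.0]
grip_width: 0.5
finger_force: 0.0
```

Call:
send_rows --motion '[[1, [0, 0, 20], 0], [1, [0, 0, 40], 0], [1, [0, 0, 52], 0], [1, [0, 0, 52], 0], [1, [0, 0, 52], 0]]'

```text
t: 33.65
tool_pos: [472.5, -47.5, 30.1]
eef_rot: [[-0.996, -0.09, 0.001], [-0.09, 0.996, 0.0], [-0.001, -0.0, -1.0]]
force: [-0.6, 0.4, 0.7]
grip_width: 0.4
finger_force: 0.0
```

```bash
python3 -c "
from h import *
ex=np.array([.9954,.0963]);s=np.array([522.5,-42.8])
go((*(s-52*ex),19,95.5),(*(s-27.5*ex),19,95.5))"
```

```text
t 33.65 p [472.5 -47.5  30.1] yaw 95.1 w 0.4 ff 0.0 F [-0.6  0.4  0.7]
(np.float64(470.7392), np.float64(-47.807599999999994), 19, 95.5) -> [ 1.8 -0.1 11.1] roll -0.006 alt 3.135
(np.float64(495.1265), np.float64(-45.448249999999994), 19, 95.5) -> [-22.7   0.   11.1] roll -0.006 alt 3.135
```

Call:
send_rows --motion '[[1, [1, 0, 6], 0], [1, [1, 0, 11], 0], [1, [1, 0, 11], 0], [1, [-3, 0, 11], 0], [1, [-8, 0, 11], 0]]'

```text
t: 34.15
tool_pos: [480.0, -46.7, 18.7]
eef_rot: [[-0.996, -0.09, -0.001], [-0.09, 0.996, 0.0], [0.001, 0.0, -1.0]]
force: [-1.2, -0.2, -0.0]
grip_width: 0.3
finger_force: 0.7
```

Call:
send_rows --motion '[[1, [-4, 0, 0], 0], [1, [-8, 0, 0], 0], [1, [-12, 0, 0], 0], [1, [-14, 0, 0], 0], [1, [-14, 0, 0], 0]]'

```text
t: 34.65
tool_pos: [494.7, -45.4, 18.7]
eef_rot: [[-0.996, -0.09, 0.001], [-0.09, 0.996, 0.0], [-0.001, -0.0, -1.0]]
force: [-1.2, -0.7, 0.0]
grip_width: 0.7
finger_force: 0.3
```

```bash
python3 -c "
from h import *
ex=np.array([.9954,.0963]);s=np.array([522.5,-42.8])
go((*(s-27.5*ex),19,95.5))"
```

```text
t 34.65 p [494.7 -45.4  18.7] yaw 95.2 w 0.7 ff 0.3 F [-1.2 -0.7  0. ]
(np.float64(495.1265), np.float64(-45.448249999999994), 19, 95.5) -> [-0.5 -0.1 -0.3] roll -0.006 alt 3.136
```

Call:
send_rows --motion '[[1, [5, 0, 0], 0], [1, [5, 0, -40], 0], [1, [5, 0, -88], 0], [1, [5, 0, -136], 0], [1, [5, 0, -184], 0]]'

```text
t: 35.15
tool_pos: [488.7, -46.0, 204.6]
eef_rot: [[-0.996, -0.09, 0.001], [-0.09, 0.996, 0.0], [-0.001, 0.0, -1.0]]
force: [2.0, 1.2, -0.1]
grip_width: 0.8
finger_force: 0.0
```

Call:
send_rows --motion '[[1, [20, 40, 0], 0], [1, [40, 80, -20], 0], [1, [40, 130, -40], 0], [1, [40, 178, -70], 0], [1, [40, 178, -72], 0]]'

```text
t: 35.65
tool_pos: [433.3, 133.5, 277.5]
eef_rot: [[-0.995, -0.098, 0.006], [-0.098, 0.995, 0.004], [-0.006, 0.004, -1.0]]
force: [0.4, -0.0, -0.3]
grip_width: 0.0
finger_force: 0.0
```

```bash
python3 -c "
from h import *
go((533.8+150*.9954,-159.4+150*.0963,275,95.5))
c=cam();I=c['pixels']
w=I[185:250,340:382].astype(int)
m=((w[:,:,2]-w[:,:,0])>=8)
for y in range(14,50): print(''.join('%4d'%v for v in (w[y,:,2]-w[y,:,0])[::2]),'|',''.join('%4d'%v for v in w[y,::3,1]))
"
```

```text
t 35.65 p [433.3 133.5 277.5] yaw 95.6 w 0.0 ff 0.0 F [ 0.4 -0.  -0.3]
(683.1099999999999, -144.955, 275, 95.5) -> [-221.2 -301.7    2.7] roll 0.003 alt -3.139
   3   3   5   5   5   5   5   6   4   5   5   6   5   5   6   5   6   4   5   5   5 |   51 100 121 120 121 120 119 119 119 120 119 120 110 118
   2   3   4   4   5   5   5   4   5   5   4   5   5   6   4   5   6   4   4   5   5 |   51  95 121 120 120 120 118 119 119 119 119 120 106 118
   3   3   4   3   5   6   6   4   5   5   5   5   5   6   5   6   5   5   4   4   5 |   47  91 116 120 119 119 120 119 120 119 118 119 102 118
   2   3   4   5   5   5   6   5   5   5   4   4   5   5   7   5   6   5   4   5   5 |   44  91 114 121 119 120 120 119 119 120 119 120 102 118
   4   3   4   5   4   5   6   5   4   5   5   5   5   5   5   4   5   4   4   5   5 |   42  95 113 119 119 119 120 120 119 120 118 119  99 117
   3   1   5   4   4   4   6   4   5   5   5   6   3   5   5   4   5   5   4   5   5 |   42  91 118 120 121 119 120 119 118 118 119 119  95 118
   3   3   6   5   5   4   6   5   5   5   4   6   5   5   4   4   5   5   5
[... 3543 characters left out ...]
5   5   4   6   5   4   5   5   5   6   5   6   6   5   6   4   4 |   94  48 107 120 119 118 119 119 118 119 119 118 119 120
   9   4   2   5   4   7   4   4   5   5   5   5   5   7   5   5   6   5   6   5   4 |   96  48 108 120 119 119 119 119 118 119 118 117 118 114
  10   3   2   5   4   4   5   6   6   4   4   5   6   5   6   5   5   5   6   5   5 |   98  48 108 120 119 119 119 119 118 118 118 118 117 110
  10   3   2   4   4   5   4   6   5   5   4   4   5   6   4   6   6   5   5   3   5 |   97  48 109 119 119 119 117 119 119 118 119 118 119 105
  11   4   2   4   5   5   4   6   6   5   4   5   6   6   6   7   6   6   5   3   6 |  102  48 107 120 119 119 119 119 119 118 119 118 120 101
```

```bash
python3 -c "
from h import *
c=cam();I=c['pixels'][185:250,346:382].astype(int)
m=((I[:,:,2]-I[:,:,0])>=10).astype(np.uint8)*255
m=cv2.morphologyEx(m,cv2.MORPH_CLOSE,np.ones((5,5)))
k=max(cv2.findContours(m,0,1)[0],key=cv2.contourArea);B=cv2.boxPoints(cv2.minAreaRect(k))+[346,185]
P=ray(c,B,31);print(P.mean(0),[(np.linalg.norm(P[i+1]-P[i]).round(1),np.degrees(np.arctan2(*(P[i+1]-P[i])[::-1])).round(1)) for i in range(3)])
# lid: near-face handle estimate
"
```

```text
[523.23278145 -40.16828016] [(np.float64(63.5), np.float64(-84.5)), (np.float64(35.5), np.float64(-175.9)), (np.float64(63.1), np.float64(95.4))]
```

Call:
send_rows --motion '[[1, [-26, -36, -10], 0], [1, [-55, -75, -15], 0], [1, [-83, -113, -15], 0], [1, [-111, -151, -15], 0], [1, [-139, -189, -15], 0]]'

```text
t: 36.25
tool_pos: [588.6, -52.3, 288.3]
eef_rot: [[-0.996, -0.087, -0.002], [-0.087, 0.996, -0.001], [0.002, -0.001, -1.0]]
force: [1.1, 1.0, 0.8]
grip_width: 0.4
finger_force: 0.0
```

Call:
send_rows --motion '[[1, [-28, -38, 0], 0], [1, [-56, -76, 0], 0], [1, [-82, -113, 0], 0], [1, [-82, -113, 0], 0], [1, [-82, -113, 0], 0]]'

```text
t: 36.75
tool_pos: [679.1, -156.6, 287.3]
eef_rot: [[-0.996, -0.085, -0.004], [-0.085, 0.996, -0.001], [0.004, -0.001, -1.0]]
force: [0.2, 0.5, 0.2]
grip_width: 0.2
finger_force: 0.0
```

```bash
cat >> h.py <<'E'
def C(x,z,yaw=95.5): return (round(533.8+x*.9954,1),round(-159.4+x*.0963,1),z,yaw)
E
python3 -c "
from h import *
go(C(150,205),C(100,205))"
```

```text
t 36.75 p [ 679.1 -156.6  287.3] yaw 94.9 w 0.2 ff 0.0 F [0.2 0.5 0.2]
(683.1, -145.0, 205, 95.5) -> [-5.3 11.2 82.3] roll -0.011 alt 3.131
(633.3, -149.8, 205, 95.5) -> [44.8 10.7 82.5] roll -0.011 alt 3.131
```

Call:
send_rows --motion '[[1, [-22, 10, 0], 0], [1, [-22, 10, 25], 0], [1, [-22, 10, 50], 0], [1, [-22, 10, 82], 0], [1, [-22, 10, 82], 0]]'

```text
t: 37.25
tool_pos: [697.4, -139.6, 202.5]
eef_rot: [[-0.996, -0.091, -0.01], [-0.091, 0.996, 0.002], [0.01, 0.003, -1.0]]
force: [0.4, -0.6, 0.7]
grip_width: 0.4
finger_force: 0.0
```

Call:
send_rows --motion '[[1, [10, 0, 0], 0], [1, [20, 0, 0], 0], [1, [30, 0, 0], 0], [1, [40, 0, 0], 0], [1, [50, 0, 0], 0]]'

```text
t: 37.75
tool_pos: [651.9, -145.9, 209.3]
eef_rot: [[-0.996, -0.09, 0.004], [-0.09, 0.996, -0.0], [-0.004, -0.001, -1.0]]
force: [2.2, -0.0, 2.0]
grip_width: 0.5
finger_force: 1.1
```

Call:
send_rows --motion '[[1, [10, 0, 0], 0], [1, [20, 0, 0], 0], [1, [30, 0, 0], 0], [1, [35, 0, 0], 0], [1, [35, 0, 0], 0]]'

```text
t: 38.25
tool_pos: [615.5, -148.9, 207.4]
eef_rot: [[-0.996, -0.09, -0.002], [-0.09, 0.996, 0.0], [0.002, 0.001, -1.0]]
force: [-0.5, 0.5, 0.4]
grip_width: 0.5
finger_force: 0.0
```

```bash
python3 -c "
from h import *
go(C(37,205),C(-5,185),C(-39,153))"
```

```text
t 38.25 p [ 615.5 -148.9  207.4] yaw 95.1 w 0.5 ff 0.0 F [-0.5  0.5  0.4]
(570.6, -155.8, 205, 95.5) -> [45.4 -2.8  2.5] roll -0.006 alt 3.135
(528.8, -159.9, 185, 95.5) -> [87.3 -3.2 22.5] roll -0.006 alt 3.135
(495.0, -163.2, 153, 95.5) -> [121.2  -3.4  54.6] roll -0.006 alt 3.135
```

Call:
send_rows --motion '[[1, [12, 0, 0], 0], [1, [24, 0, 0], 0], [1, [36, 0, 0], 0], [1, [46, 0, 2], 0], [1, [56, 0, 7], 0]]'

```text
t: 38.75
tool_pos: [560.2, -154.1, 201.1]
eef_rot: [[-0.996, -0.09, 0.001], [-0.09, 0.996, -0.0], [-0.001, -0.0, -1.0]]
force: [-0.2, 0.4, 1.0]
grip_width: 0.1
finger_force: 0.8
```

Call:
send_rows --motion '[[1, [10, 0, 4], 0], [1, [21, 0, 10], 0], [1, [31, 0, 15], 0], [1, [40, 0, 22], 0], [1, [48, 0, 30], 0]]'

```text
t: 39.25
tool_pos: [512.2, -158.3, 170.1]
eef_rot: [[-0.996, -0.09, -0.0], [-0.09, 0.996, 0.0], [0.0, 0.0, -1.0]]
force: [0.7, 0.7, 1.2]
grip_width: 0.6
finger_force: 0.6
```

```bash
python3 -c "
from h import *
go(C(-39,153),C(-61.6,111),C(-65,64))"
```

```text
t 39.25 p [ 512.2 -158.3  170.1] yaw 95.2 w 0.6 ff 0.6 F [0.7 0.7 1.2]
(495.0, -163.2, 153, 95.5) -> [17.6 -3.4 17.1] roll -0.006 alt 3.136
(472.5, -165.3, 111, 95.5) -> [40.2 -3.4 59.1] roll -0.006 alt 3.136
(469.1, -165.7, 64, 95.5) -> [ 43.6  -3.5 106.1] roll -0.006 alt 3.136
```

Call:
send_rows --motion '[[1, [9, 0, 8], 0], [1, [18, 0, 17], 0], [1, [25, 0, 29], 0], [1, [32, 0, 42], 0], [1, [38, 0, 56], 0]]'

```text
t: 39.75
tool_pos: [474.3, -161.8, 113.8]
eef_rot: [[-0.996, -0.09, -0.001], [-0.09, 0.996, 0.0], [0.001, 0.0, -1.0]]
force: [0.6, -0.4, 0.6]
grip_width: 0.4
finger_force: 0.5
```

Call:
send_rows --motion '[[1, [1, 0, 12], 0], [1, [1, 0, 24], 0], [1, [1, 0, 34], 0], [1, [1, 0, 41], 0], [1, [1, 0, 43], 0]]'

```text
t: 40.25
tool_pos: [474.0, -161.6, 70.7]
eef_rot: [[-0.996, -0.09, -0.001], [-0.09, 0.996, 0.0], [0.001, 0.0, -1.0]]
force: [-0.5, 0.1, 0.4]
grip_width: 0.4
finger_force: 0.4
```

```bash
python3 -c "
from h import *
go(C(-65,64))"
```

```text
t 40.25 p [ 474.  -161.6   70.7] yaw 95.2 w 0.4 ff 0.4 F [-0.5  0.1  0.4]
(469.1, -165.7, 64, 95.5) -> [ 5.3 -3.7  6.7] roll -0.006 alt 3.136
```

Call:
send_rows --motion '[[1, [0, 0, 2], 0], [1, [0, 0, 4], 0], [1, [0, 0, 6], 0], [1, [0, 0, 7], 0], [1, [0, 0, 7], 0]]'

```text
t: 40.75
tool_pos: [474.6, -161.7, 64.7]
eef_rot: [[-0.996, -0.09, 0.0], [-0.09, 0.996, -0.0], [-0.0, -0.0, -1.0]]
force: [-0.2, 0.0, 0.0]
grip_width: 0.2
finger_force: 0.0
```

Call:
send_rows --motion '[[1, [0, 0, 0.5], 0], [1, [0, 0, 1], 0], [1, [0, 0, 1], 0], [1, [0, 0, 1], 0], [1, [0, 0, 1], 0]]'

```text
t: 41.25
tool_pos: [474.6, -161.7, 64.4]
eef_rot: [[-0.996, -0.09, 0.001], [-0.09, 0.996, 0.0], [-0.001, 0.0, -1.0]]
force: [-1.4, 0.0, 6.6]
grip_width: 0.3
finger_force: 3.2
```

Call:
send_rows --motion '[[1, [0, 0, 0.5], 0], [1, [0, 0, 1], 0], [1, [0, 0, 1], 0], [1, [0, 0, 1], 0], [1, [0, 0, 1], 0]]'

```text
t: 41.75
tool_pos: [474.7, -161.7, 64.3]
eef_rot: [[-0.996, -0.09, 0.001], [-0.09, 0.996, 0.001], [-0.001, 0.001, -1.0]]
force: [-4.0, 1.1, 14.3]
grip_width: 0.4
finger_force: 7.3
```

Call:
send_rows --motion '[[1, [0, 0, -20], 0], [1, [0, 0, -50], 0], [1, [0, 0, -90], 0], [1, [0, 0, -90], 0], [1, [0, 0, -90], 0]]'

```text
t: 42.25
tool_pos: [474.8, -161.7, 153.4]
eef_rot: [[-0.996, -0.09, 0.002], [-0.09, 0.996, -0.0], [-0.002, -0.0, -1.0]]
force: [0.0, 0.4, -0.8]
grip_width: 0.5
finger_force: 0.0
```

Call:
send_rows --motion '[[1, [0, 50, 0], 0], [1, [0, 100, 0], 0], [1, [0, 150, 0], 0], [1, [0, 200, 0], 0], [1, [0, 240, 0], 0]]'

```text
t: 42.75
tool_pos: [451.0, 80.0, 151.3]
eef_rot: [[-0.996, -0.092, -0.003], [-0.092, 0.996, -0.0], [0.003, 0.0, -1.0]]
force: [1.8, -0.7, -0.4]
grip_width: 0.2
finger_force: 0.0
```

Call:
send_rows --motion '[[1, [0, 40, 0], 0], [1, [0, 80, 0], 0], [1, [0, 80, 0], 0], [1, [0, 80, 0], 0], [1, [0, 80, 0], 0]]'

```text
t: 43.25
tool_pos: [445.0, 155.6, 151.6]
eef_rot: [[-0.996, -0.088, -0.002], [-0.088, 0.996, -0.001], [0.002, -0.001, -1.0]]
force: [-0.5, 0.1, -0.3]
grip_width: 0.6
finger_force: 0.0
```

```bash
python3 -c "
from h import *
c=cam();g=c['pixels'].max(2)
# closed handle bar expected at case x=-102,z=61, y -44..44
ex=np.array([.9954,.0963]);ey=np.array([-.0963,.9954]);O=np.array([533.8,-159.4])
for x in (-118,-110,-106,-102,-98,-94,-88,-78):
    p=proj(c,[[*(O+x*ex+y*ey),61] for y in (-30,-15,0,15,30)]).round().astype(int);print(x,[int(g[v,u]) for u,v in p])
P=proj(c,[[*(O+s*ex),64] for s in(-60,)]);print(P)
b=c['pixels'][170:245,346:490].astype(int)
# relay label & bearings through the clear lid
for n,(q,z) in dict(big=((541.8,-273),47),small=((530,-121),33),relay=((535.2,-199.2),53),pad=((523,-40),31)).items():
    u,v=proj(c,[[*q,z]])[0].round().astype(int);print(n,u,v);print(c['pixels'][v-8:v+9:2,u-14:u+15:2,1])
"
```

```text
-118 [158, 161, 133, 165, 135]
-110 [157, 98, 106, 107, 106]
-106 [79, 38, 86, 54, 61]
-102 [43, 42, 42, 44, 45]
-98 [64, 82, 72, 126, 70]
-94 [162, 104, 164, 166, 167]
-88 [97, 108, 107, 105, 105]
-78 [51, 44, 52, 46, 58]
[[418.45549948 240.27363381]]
big 464 212
[[138 139 145 144 144 145 143 143 145 145 144 145 136 123 124]
 [136 143 145 145 140 133 139 139 138 143 144 144 142 124 124]
 [137 144 143 144 129 137 132 137 137 139 145 145 144 125 124]
 [138 145 145 143 150 152 151 135 136 137 141 144 144 132 124]
 [137 144 144 143 152 152 153 137 137 138 138 145 145 132 124]
 [137 143 144 145 145 151 144 127 136 136 142 144 145 132 124]
 [138 139 145 145 143 131 124 133 138 139 144 144 145 129 124]
 [138 137 145 145 145 144 141 141 142 145 144 144 142 133 124]
 [137 138 138 144 145 144 144 144 145 144 144 142 135 135 125]]
small 395 215
[[137 138 137 138 138 136 137 138 137 136 137 137 137 137 135]
 [137 137 137 138 133 143 146 145 145 144 137 137 137 136 134]
 [138 137 138 133 142 144 145 143 144 146 144 137 137 137 135]
 [137 138 134 135 145 142 125 126 138 144 146 142 136 137 135]
 
[... 776 characters left out ...]
126 124 128 130 133 131 133 135 132 134 143 145 134 138]
 [137 137 135 138 137 136 136 136 136 136 136 135 136 134 135]]
pad 359 218
[[114 136 137 137 138 138 138 133 137 136 136 137 139 140 132]
 [105 140 139 139 138 139 140 130 137 139 139 140 140 140 134]
 [105 139 139 139 139 139 139 132 137 139 137 138 139 140 135]
 [ 89 139 138 138 138 138 138 134 136 138 139 138 137 138 137]
 [ 75 139 139 138 138 139 138 135 136 139 139 139 138 138 134]
 [ 75 138 139 139 140 139 138 134 135 138 138 139 139 138 135]
 [ 61 138 139 138 138 138 139 136 133 138 138 139 139 138 138]
 [ 55 139 138 139 139 139 140 137 132 137 137 137 137 136 135]
 [ 50 134 132 132 132 131 132 132 133 133 134 135 135 135 136]]
```

The handle bar is where it should be with the lid closed, and all four parts can be seen in place through the lid.

```bash
python3 -c "
from cell import manip
print(manip.close_job())"
```

```text
the job is handed in; nothing more can be done
None
```

All four parts are on their own inserts, the lid is closed and the job is handed in; camera checks put each part within about 5 mm of its seat, but the hand-in returned no verdict.

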